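# Stir the polishing stones, then lift their sieve basket out level

## Task

Take the wooden rod out of the glass jar and stir the polishing stones in the sieve basket, with the basket hanging in the blue bowl, until every stone has been pushed well out of its place, so that the dust between them falls through; then stand the rod back in the jar. Now swing the basket's handle up, lift the basket by its wooden roller out of the bowl and finish while holding it in the air: level, still and several centimetres clear above the bowl, so that the last dust drops into the bowl. Touch the stones with the rod only and keep them all in the basket, do not shove the bowl or the jar about, and leave the tape roll, the tub and the marker alone.

Things in the scene. Friction and masses are not known exactly. Their poses are not given: they have to be found in the camera images.
- basket: sieve basket of steel wire, hangs by its flat 137 mm rim on the bowl's rim with 3 to 5 mm play; inside 110 mm wide at the mouth, 80 mm at the floor; loose, 0.27 kg. Origin: centre of its underside, 31 mm above the table while it hangs; z up. Floor 3 mm thick, rim top at z = 60 mm. Ears at y = +70 and -70 mm hold the pivots of the swing handle: the line x = 0, z = 70 mm, along y
- handle (a joint): swing handle of the basket, an arch of 4 mm wire turning about the basket's y axis with hardly any friction. 0 = lying on its stop toward the basket's -x, 25 degrees above level; 1.134 rad = upright; 2.269 = lying on the other stop, toward +x. It falls to a stop when let go
- roller: brown wooden roller at the top of the swing handle, 14 mm thick, 56 mm long: the place to grip it. Origin at its centre, axis along the basket's y. Turns freely on the wire, 85 mm from the pivot line. Lying down, its centre is 77 mm out from the basket's centre and 137 mm above the table; upright, 155 mm above the basket's underside
- bowl: blue plastic mixing bowl, 132 mm across, 87 mm high, crusted with plaster inside, loose, 0.45 kg; origin: centre of its underside; z up
- rod: round wooden stirring rod, 12 mm thick, 210 mm long, round ends, grey with dust at the foot; it leans in the glass jar 15 to 30 degrees from upright. Origin: centre of its foot end; its z axis runs along the rod to the top
- jar: open clear glass jar, 60 mm across, 91 mm high, about 48 mm across inside, floor 9 mm thick; loose, 0.33 kg. Origin: centre of its underside; z up
- tape_roll: bystander: roll of masking tape, 104 mm across, 25 mm high; origin: centre of its underside
- tub: bystander: round white tub with a lid, 90 mm across, 32 mm high; origin: centre of its underside
- marker: bystander: white marker pen with a black cap, lying, 135 mm long, 17 mm thick; origin: below its middle
- stone1: loose ceramic polishing stone in the basket, grey-green square block about 14 x 14 x 14 mm, 14 g; origin: centre of the side it stands on at the start
- spot1 (a point): point on the basket's floor, moving with the basket, where stone1 lies at the start (within 3 mm)
- stone2: loose ceramic polishing stone in the basket, cream blunt cone 16 mm wide, 15 mm high, 14 g; origin: centre of the side it stands on at the start
- spot2 (a point): point on the basket's floor, moving with the basket, where stone2 lies at the start (within 3 mm)
- stone3: loose ceramic polishing stone in the basket, dusky red short drum 15 mm across, 15 mm high, 14 g; origin: centre of the side it stands on at the start
- spot3 (a point): point on the basket's floor, moving with the basket, where stone3 lies at the start (within 3 mm)
- stone4: loose ceramic polishing stone in the basket, grey-green square block about 14 x 14 x 14 mm, 14 g; origin: centre of the side it stands on at the start
- spot4 (a point): point on the basket's floor, moving with the basket, where stone4 lies at the start (within 3 mm)
- stone5: loose ceramic polishing stone in the basket, cream blunt cone 16 mm wide, 15 mm high, 14 g; origin: centre of the side it stands on at the start
- spot5 (a point): point on the basket's floor, moving with the basket, where stone5 lies at the start (within 3 mm)
- stone6: loose ceramic polishing stone in the basket, dusky red short drum 15 mm across, 15 mm high, 14 g; origin: centre of the side it stands on at the start
- spot6 (a point): point on the basket's floor, moving with the basket, where stone6 lies at the start (within 3 mm)
Not all that is in view belongs to the job. What is shaped like the basket but green is not meant.

How it is judged:
By the outcome, as a careful person would: the job done as asked, in the order asked, and still so for the second after the job is handed in, while the arm keeps its last pose, push and grip.
It also fails if it takes over 67 s, if anything falls off the work surface, if the arm or the gripper's body presses on something with over 40 N, if the wrist force passes 120 N, or if a joint passes its speed limit or range.

## Robot

A 6-joint arm with a two-finger parallel gripper is mounted at the origin on a cart in front of the work surface, level with it; the furniture and walls round the work are solid. World frame = base frame: x ahead of the robot, y to its left, z up, the work surface at z = 0. Lengths are in mm, angles in degrees, forces in N, time in s.
With the tool pointing down it reaches from about 350 to 850 mm from the base axis. Payload 8.1 kg.
Tool frame: the origin (TCP) lies midway between the tips of the shut fingers; the grasp point (between the pads) lies 19 mm behind it (r.tcp_to_grasp is the distance from the TCP to the grasp point, in mm); z points along the fingers, y is the direction in which the jaws open and shut (so a half turn about z gives the same grasp; the last joint's range is limited). The gripper opens to 85 mm and grips with 20 to 120 N. Pads are 22 mm wide; open, the fingers measure 114 mm over their backs; the gripper's body (76 mm by 85 mm) begins 54 mm behind the grasp point. The pads swing forward as they close: fully open they stand 13 mm farther back than shut.
Start: joints at [62.429, 7.471, 85.268, -0, 87.261, -4.893], TCP at [231.307, 553.626, 231.292] pointing down, gripper open.
Joint ranges: [-169.43, 169.43], [-51.17, 129.36], [1.28, 143.12], [-76.62, 256.62], [0, 156.53], [-152.29, 152.29]. Speed limits (degrees/s): [136.94, 136.94, 159.86, 180, 180, 180].

## Interface

Orientations are given as [roll, pitch, yaw] about the fixed x, y, z axes, in that order (R = Rz(yaw) Ry(pitch) Rx(roll)).
In Python, from bench import r gives the robot as it stands.
- The arm moves only by the tool jog_arm, never from a script. Its argument "targets" is a list of rows, each a list of 7 numbers: the shift along the tool's x, y, z in m, then the turn, a rotation vector about the tool's x, y, z in rad, then the closure, from 0 (fully open) to 1 (shut). In form: [[dx, dy, dz, wx, wy, wz, claw], ...]. A call has 1 to 5 rows; each row is the pose to reach, as a shift and turn from the pose commanded when the call began, along the tool's axes at that moment; what a row does not reach only later rows make up. A row lasts 1/12 s, in which the tool goes at most 41.7 mm and 7.16 degrees, less where a joint would pass 70% of its speed; a pose out of reach is approached as far as the arm can. A call with a gripper value outside its range is refused whole. The fingers move at their own pace and stop on an object; "newtons" is the grip in N (left out, the last holds). Time passes only in rows, so rows that repeat a pose let the fingers close. It gives the time, the measured TCP pose, the force and the opening at its end, in the units of the state.
- r.sense(): the state, without advancing time (a new reading comes with each control period).
- r.snapshot(name): name is "scene" or "side" or "wrist"; returns a dict with "pixels" (384x512x3 uint8, red, green, blue), "fx", "fy", "cx", "cy" (pixels), "origin" and "attitude" of the camera in the world. Camera axes: x right, y down, z forward; pixel columns grow to the right and rows downward; lengths in mm; the calibration is good to about 2 mm. A picture is of the moment at which its call begins. There is no depth.
- r.hand_in(): hands the job in, once; it reports no verdict.
The state is a dict: "time": time; "joint_pos": joint angles; "qd": joint speeds; "joint_efforts": joint torques, N m; "tool_pos": TCP position; "tcp_rot": TCP orientation; "ft_force": force on the tool from outside, world axes, zero at the start; "wrist_torque": the same for the moment, N m; "finger_gap": finger opening in mm.
Only numpy, scipy, OpenCV 4.12 (cv2) and the standard library are available. Lean on these libraries where they do the work, as an engineer would, in place of code of your own. Each camera call takes 0.05 s, during which the arm holds its last target.

## Working session

There is one attempt and no reset: what is moved stays moved. The work goes in short steps, Python scripts to look and compute and a tool call to move; the robot and the scene stay as the last step left them, time stands still between calls to the robot, and variables do not carry over. Pictures are saved under pics/ and viewed, and the job is handed in when it is done.

Besides the shell and the picture viewer there is one more tool, called after "Request:" by a JSON object that holds its "method" and its "body". jog_arm: Moves the arm, as the interface text tells. Its arguments: {"type":"object","properties":{"targets":{"type":"array","items":{"type":"array","items":{"type":"number"}}},"newtons":{"type":"number"}},"required":["targets"]}

```bash
ls; mkdir -p pics; python3 - <<'E'
from bench import r
import cv2,json
s=r.sense();print(s)
for n in ("scene","side","wrist"):
    p=r.snapshot(n);print(n,p['fx'],p['fy'],p['cx'],p['cy'],p['origin'],p['attitude'])
    cv2.imwrite(f'pics/{n}0.png',cv2.cvtColor(p['pixels'],cv2.COLOR_RGB2BGR))
E
```

```text
pics
{'time': 0.0, 'joint_pos': array([ 6.24310571e+01,  7.51600930e+00,  8.53285286e+01, -9.15611035e-04,
        8.72615555e+01, -4.88997587e+00]), 'qd': array([ 0.01014762,  0.05190515, -0.0250426 , -0.05034671, -0.08261997,
        0.0880937 ]), 'joint_efforts': array([-1.63998877e-03, -5.69410193e+01, -5.00548124e+01, -1.61601483e-04,
        1.51403347e-02,  5.54200824e-06]), 'tool_pos': array([231.04231136, 553.14187901, 230.24223065]), 'tcp_rot': array([-1.79894215e+02, -8.13251785e-03,  1.57321070e+02]), 'ft_force': array([ 0.03662663,  0.50486118, -0.32743214]), 'wrist_torque': array([ 0.01565934, -0.05491379, -0.01470202]), 'finger_gap': 85.22356977438689}
scene 412.1890575716885 412.1890575716885 254.49685906813042 191.75586030716283 [  -5.64476238 -396.31298976  823.96416653] [-134.79670692    0.70607055  -59.14471561]
side 410.92102816899353 410.92102816899353 255.82414085856487 186.64781440463403 [ 582.11006004 1095.24140547  622.79705096] [-1.15347184e+02  2.00213329e-02 -1.79519724e+02]
wrist 305.86686308790354 305.86686308790354 263.26839399250326 185.9178513921693 [159.20898506 583.30491215 373.8070465 ] [1.62352841e+02 7.10951697e-02 6.73565536e+01]
```

View pics/scene0.png

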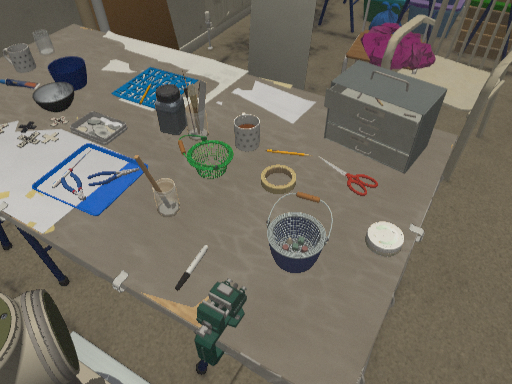

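View pics/side0.png

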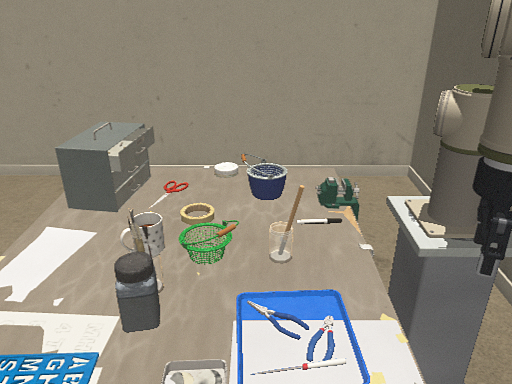

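View pics/wrist0.png

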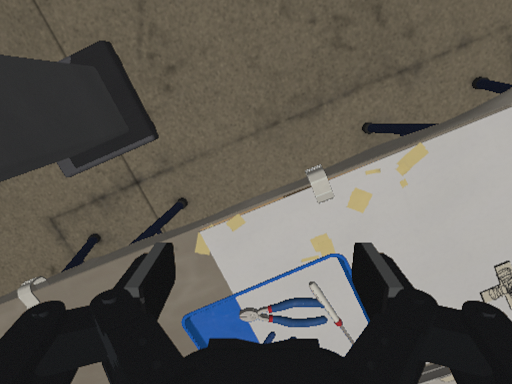

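Scene: the steel basket hangs in the blue bowl at about (296,240), and the jar with the rod is at (165,190). The green basket at (210,157) is the lookalike. I'll enlarge both targets to confirm.

```bash
cat > h.py <<'E'
import numpy as np,cv2
from scipy.spatial.transform import Rotation as R
from bench import r
def snap(n,tag):
    p=r.snapshot(n); cv2.imwrite(f'pics/{n}_{tag}.png',cv2.cvtColor(p['pixels'],cv2.COLOR_RGB2BGR))
    return p
def rot(p): return R.from_euler('xyz',p['attitude'],degrees=True).as_matrix()
def ray(p,u,v):
    d=rot(p)@np.array([(u-p['cx'])/p['fx'],(v-p['cy'])/p['fy'],1]); return np.array(p['origin']),d/np.linalg.norm(d)
def atz(p,u,v,z):
    o,d=ray(p,u,v); return o+d*(z-o[2])/d[2]
def tri(p1,a,p2,b):
    o1,d1=ray(p1,*a);o2,d2=ray(p2,*b)
    t=np.linalg.lstsq(np.stack([d1,-d2],1),o2-o1,rcond=None)[0]
    x,y=o1+t[0]*d1,o2+t[1]*d2
    return (x+y)/2,np.linalg.norm(x-y)
def proj(p,X):
    c=(np.atleast_2d(X)-np.array(p['origin']))@rot(p)
    return np.stack([p['cx']+p['fx']*c[:,0]/c[:,2],p['cy']+p['fy']*c[:,1]/c[:,2]],1)
def crop(p,x0,y0,x1,y1,k,name):
    im=cv2.cvtColor(p['pixels'],cv2.COLOR_RGB2BGR)[y0:y1,x0:x1]
    im=cv2.resize(im,None,fx=k,fy=k,interpolation=cv2.INTER_CUBIC)
    st=10
    for u in range((x0+st-1)//st*st,x1,st): cv2.putText(im,str(u),((u-x0)*k,8),0,.3,(0,0,255),1); cv2.line(im,((u-x0)*k,10),((u-x0)*k,14),(0,0,255),1)
    for v in range((y0+st-1)//st*st,y1,st): cv2.putText(im,str(v),(0,(v-y0)*k+3),0,.3,(0,0,255),1)
    cv2.imwrite('pics/'+name,im)
E
python3 - <<'E'
from h import *
a=snap('scene','a');b=snap('side','a')
crop(a,245,180,345,280,6,'c1.png');crop(a,125,145,195,225,7,'c2.png')
crop(b,230,145,300,205,8,'c3.png');crop(b,255,175,325,270,6,'c4.png')
E
```

```text
(no output)
```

View pics/c1.png

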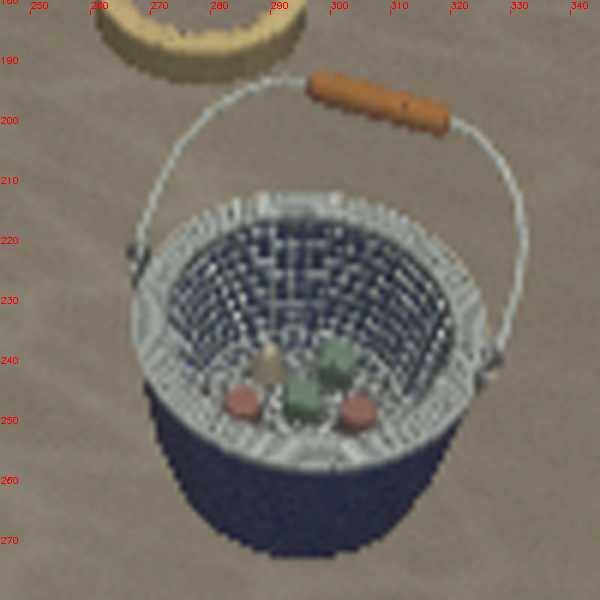

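View pics/c2.png

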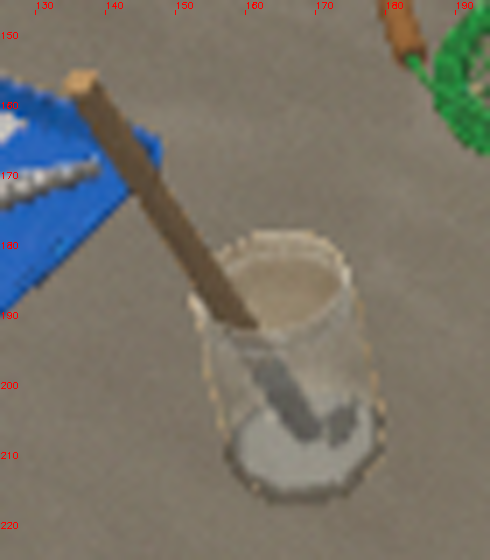

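View pics/c3.png

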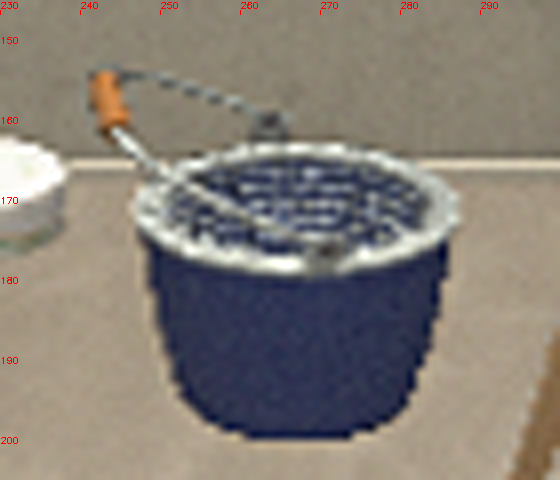

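View pics/c4.png

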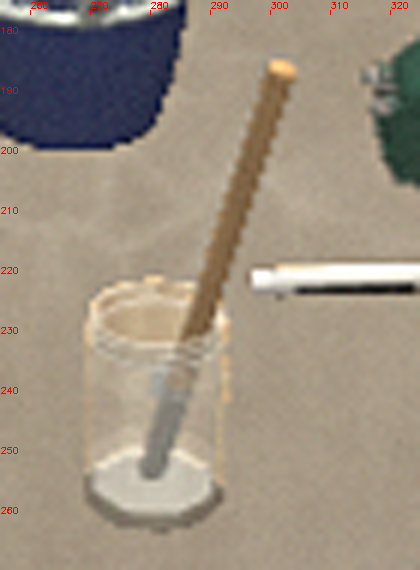

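The crops confirm it: a steel mesh basket with the brown roller toward the robot's far side, five stones showing and the sixth hidden behind the near wall. The rod leans in the clear jar. Next I fit both.

```bash
cat > fit.py <<'E'
from h import *
from scipy.optimize import least_squares
import pickle
a=snap('scene','a');b=snap('side','a')
pickle.dump((a,b),open('ab.pkl','wb'))
def circ(c,rad): 
    t=np.linspace(0,2*np.pi,181); return np.c_[c[0]+rad*np.cos(t),c[1]+rad*np.sin(t),np.full(181,c[2])]
def dist(p,C,pts):
    q=proj(p,C); hull=q.astype(np.float32).reshape(-1,1,2)
    return [cv2.pointPolygonTest(hull,(float(x),float(y)),True) for x,y in pts]
S=[(267.3,233.3),(295,212.5),(311.7,215.8),(325.8,233.3),(321.7,248.3),(298.3,258.3),(278.3,250.8)]
T=[(246.6,170.6),(266.3,162.8),(287.5,170.6),(270,179),(252.5,176.9)]
f=lambda x:dist(a,circ([x[0],x[1],91],68.5),S)+dist(b,circ([x[0],x[1],91],68.5),T)
x0=atz(a,297,236,91)[:2]
for nm,g in (('both',f),('scene',lambda x:f(x)[:7]),('side',lambda x:f(x)[7:])):
    s=least_squares(g,x0);print('basket',nm,s.x,np.round(s.fun,1))
for u,w in (((296.5,194),(242,154)),((318,199.5),(244,160))): print('roller',tri(a,u,b,w),atz(a,*u,137),atz(b,*w,137))
for u,w in (((267.8,222.5),(263.5,160.9)),((326.5,240.8),(270.6,176.5)),((267.8,222.5),(270.6,176.5)),((326.5,240.8),(263.5,160.9))): print('ear',tri(a,u,b,w))
print('rodtop',tri(a,(136.4,157.1),b,(301.8,186.3)))
print('rodfoot',tri(a,(169.6,207.1),b,(280,253.3)))
S1=[(163.6,178.1),(152.1,187.9),(175.3,184.3)];S2=[(167.9,216.9),(157.6,209.3),(179.7,206.4)]
T1=[(280.8,221.7),(270,227.5),(293,228.3)];T2=[(280.8,263.3),(269.2,255.8),(292.2,256.7)]
g=lambda x:dist(a,circ([*x,91],30),S1)+dist(a,circ([*x,0],30),S2)+dist(b,circ([*x,91],30),T1)+dist(b,circ([*x,0],30),T2)
s=least_squares(g,atz(a,168,207,0)[:2]);print('jar',s.x,np.round(s.fun,1))
for n,q in dict(tape=(278,180),tub=(385,236),mk1=(178,289),mk2=(207,246)).items(): print(n,atz(a,*q,15))
for n,q in dict(green=(288*0+283+1,0)).items(): pass
for n,q in dict(cream=(268,365),g1=(338,362),r1=(243,403),g2=(303,398),r2=(358,413)).items():
    print(n,atz(a,q[0]/6+245,q[1]/6+180,41)[:2])
E
python3 fit.py
```

```text
basket both [ 558.40817865 -166.76614896] [-1.5  1.2  1.5  2.9  1.9 -0.5 -0.3  0.5  1.7 -0.9 -2.  -1.8]
basket scene [ 558.40817865 -166.76614896] [-1.5  1.2  1.5  2.9  1.9 -0.5 -0.3]
basket side [ 556.72597985 -166.76614896] [ 0.   1.7 -0.4 -1.9 -2. ]
roller (array([ 628.58722615, -128.23997522,  150.50658694]), np.float64(20.931942200668633)) [ 627.11625541 -123.33773131  137.        ] [ 638.86625757 -182.93343296  137.        ]
roller (array([ 637.23490265, -170.6068825 ,  125.58578154]), np.float64(14.138415614876786)) [ 635.99796865 -174.41261431  137.        ] [ 630.37718679 -129.1146288   137.        ]
ear (array([ 549.64717661, -105.54610716,  129.51345297]), np.float64(45.27148840603263))
ear (array([ 563.18019937, -218.77116328,   58.09362258]), np.float64(54.19405414329086))
ear (array([546.1634351 , -91.74857875,  96.57521527]), np.float64(1.426887981797904))
ear (array([ 567.3156511 , -230.75619689,   93.95628421]), np.float64(1.3140373165015595))
rodtop (array([481.46790296, 222.59163478, 210.57106092]), np.float64(0.468656151661501))
rodfoot (array([527.25608028, 202.66076734,   8.50002735]), np.float64(0.7982807442740738))
jar [526.68964173 206.92893155] [ 1.1  0.6 -0.6  0.2 -0.  -0.2  1.   0.8 -0.2  0.5  0.5 -0.6]
tape [763.56708539  -3.5976236   15.        ]
tub [ 717.82378857 -332.76748508   15.        ]
mk1 [334.61792524  19.69608705  15.        ]
mk2 [467.07852223  34.05847715  15.        ]
cream [ 565.09945718 -142.59906298]
g1 [ 580.59647812 -166.10214368]
r1 [ 543.19650012 -142.84575088]
g2 [ 557.36301238 -162.17454869]
r2 [ 561.66323789 -184.18010558]
```

```bash
sed -i 's/least_squares(g,x0)/least_squares(g,x0,diff_step=1e-3)/; s/207,0)\[:2\])/207,0)[:2],diff_step=1e-3)/; s/(242,154)),/(244,160)),/; s/(244,160)))/(242,154)))/' fit.py; python3 fit.py | head -10
```

```text
basket both [ 555.73758374 -161.91517868] [ 0.9  1.3  0.6  0.6  0.1 -0.5  1.2  0.   1.2  0.1 -1.3 -1.5]
basket scene [ 555.30521966 -162.87745571] [ 0.6  1.   0.4  0.8  0.5 -0.2  1.2]
basket side [ 555.8525333  -150.87335855] [ 0.4 -0.   0.3  0.1 -0.2]
roller (array([ 628.76726994, -123.63042011,  137.87808235]), np.float64(3.7118479371054782)) [ 627.11625541 -123.33773131  137.        ] [ 630.37718679 -129.1146288   137.        ]
roller (array([ 637.07009022, -174.95039722,  138.64776111]), np.float64(3.905661134775)) [ 635.99796865 -174.41261431  137.        ] [ 638.86625757 -182.93343296  137.        ]
ear (array([ 549.64717661, -105.54610716,  129.51345297]), np.float64(45.27148840603263))
ear (array([ 563.18019937, -218.77116328,   58.09362258]), np.float64(54.19405414329086))
ear (array([546.1634351 , -91.74857875,  96.57521527]), np.float64(1.426887981797904))
ear (array([ 567.3156511 , -230.75619689,   93.95628421]), np.float64(1.3140373165015595))
rodtop (array([481.46790296, 222.59163478, 210.57106092]), np.float64(0.468656151661501))
```

```bash
cat >> h.py <<'E'
G=19.0
def pose():
    s=r.sense(); return np.array(s['tool_pos']),R.from_euler('xyz',s['tcp_rot'],degrees=True)
def toolR(z,yaw):
    """z tool axis world, tool x near heading yaw"""
    z=np.array(z,float)/np.linalg.norm(z); x=np.array([np.cos(np.radians(yaw)),np.sin(np.radians(yaw)),0]); x-=z*(x@z); x/=np.linalg.norm(x)
    return R.from_matrix(np.c_[x,np.cross(z,x),z])
def delta(g,Rt,base=None):
    """g grasp-point target mm"""
    p,R0=base or pose()
    t=np.array(g)+G*Rt.as_matrix()[:,2]
    d=R0.inv().apply(t-p)/1000; w=(R0.inv()*Rt).as_rotvec()
    print('d',np.round(d,4),'w',np.round(w,3),'|d|mm',round(np.linalg.norm(d)*1000,1),'deg',round(np.degrees(np.linalg.norm(w)),1),'rows',round(max(np.linalg.norm(d)*1000/41.7,np.degrees(np.linalg.norm(w))/7.16),1))
    return d,w
def st():
    s=r.sense(); z=R.from_euler('xyz',s['tcp_rot'],degrees=True).as_matrix()[:,2]
    print('t',round(s['time'],2),'tcp',np.round(s['tool_pos'],1),'grasp',np.round(np.array(s['tool_pos'])-G*z,1),'rpy',np.round(s['tcp_rot'],1),'F',np.round(s['ft_force'],1),'gap',round(s['finger_gap'],1),'J',np.round(s['joint_pos'],0))
E
python3 fit.py | grep jar; python3 - <<'E'
from h import *
F=np.array([527,202.7,8.5]);T=np.array([481.5,222.6,210.6]);u=(T-F)/np.linalg.norm(T-F)
Rt=toolR(-u,157)
delta(F+u*245,Rt); delta(F+u*165,Rt)
E
```

```text
jar [525.642782   205.39680114] [ 0.6  0.6 -0.4  0.6 -0.3 -0.1  1.3  0.3  0.1  0.1  0.2 -0.2]
d [-0.3542 -0.2089  0.0033] w [ 0.003 -0.241  0.005] |d|mm 411.2 deg 13.8 rows 9.9
d [-0.3733 -0.2092  0.081 ] w [ 0.003 -0.241  0.005] |d|mm 435.5 deg 13.8 rows 10.4
```

Request:
{"method": "jog_arm", "body": {"targets": [[-0.1,-0.06,-0.04,0,-0.06,0,0],[-0.1,-0.06,-0.04,0,-0.06,0,0],[-0.1,-0.06,-0.04,0,-0.06,0,0],[-0.354,-0.209,-0.04,0.003,-0.241,0.005,0],[-0.354,-0.209,-0.04,0.003,-0.241,0.005,0]]}}

```text
time: 0.97
tool_pos: [352.3, 392.0, 273.2]
tcp_rot: [180.0, 14.2, 157.0]
ft_force: [0.3, 0.3, 0.7]
finger_gap: 85.6
```

```bash
python3 - <<'E'
from h import *
F=np.array([527,202.7,8.5]);T=np.array([481.5,222.6,210.6]);u=(T-F)/np.linalg.norm(T-F)
Rt=toolR(-u,157)
st();delta(F+u*265,Rt)
E
```

```text
t 0.97 tcp [352.3 392.  273.2] grasp [348.  393.8 291.6] rpy [180.   14.2 157. ] F [0.3 0.3 0.7] gap 85.6 J [ 52.  -8.  97. -14.  87. -15.]
d [-0.1645 -0.1052  0.0681] w [ 0.003  0.006 -0.001] |d|mm 206.8 deg 0.4 rows 5.0
```

Request:
{"method": "jog_arm", "body": {"targets": [[-0.1645,-0.105,0.068,0.003,0.006,0,0],[-0.1645,-0.105,0.068,0.003,0.006,0,0],[-0.1645,-0.105,0.068,0.003,0.006,0,0],[-0.1645,-0.105,0.068,0.003,0.006,0,0],[-0.1645,-0.105,0.068,0.003,0.006,0,0]]}}

```text
time: 1.38
tool_pos: [472.4, 225.9, 244.9]
tcp_rot: [-179.7, 13.5, 157.1]
ft_force: [1.2, 0.7, -0.2]
finger_gap: 85.3
```

```bash
python3 - <<'E'
from h import *
F=np.array([527,202.7,8.5]);T=np.array([481.5,222.6,210.6]);u=(T-F)/np.linalg.norm(T-F)
Rt=toolR(-u,157)
st();delta(F+u*265,Rt);delta(F+u*165,Rt)
w=snap('wrist','b');print(proj(w,[F,T,F+u*165,[525.6,205.4,91]]))
E
```

```text
t 1.38 tcp [472.4 225.9 244.9] grasp [468.3 227.7 263.4] rpy [-179.7   13.5  157.1] F [ 1.2  0.7 -0.2] gap 85.3 J [ 27. -13. 104. -11.  80. -39.]
d [-0.0012  0.0007 -0.0023] w [-0.002 -0.005  0.   ] |d|mm 2.6 deg 0.3 rows 0.1
d [-0.0017  0.0009  0.0977] w [-0.002 -0.005  0.   ] |d|mm 97.8 deg 0.3 rows 2.3
[[264.07770345 154.05067285]
 [264.44574262 219.09226454]
 [264.31858242 196.61992392]
 [265.7724698  185.64624119]]
```

View pics/wrist_b.png

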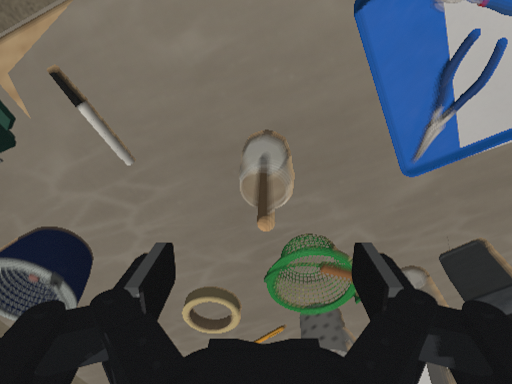

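The wrist view shows the rod top at (265,224) midway between the fingers, as predicted. I descend along the rod.

Request:
{"method": "jog_arm", "body": {"targets": [[-0.0005,0,0.03,0,0,0,0],[-0.001,0.0005,0.06,0,0,0,0],[-0.0015,0.001,0.085,0,0,0,0],[-0.0015,0.001,0.098,0,0,0,0],[-0.0015,0.001,0.098,0,0,0,0.5]]}}

```text
time: 1.85
tool_pos: [492.0, 217.3, 145.7]
tcp_rot: [-179.4, 13.2, 157.1]
ft_force: [-0.4, -0.2, -0.4]
finger_gap: 75.4
```

Request:
{"method": "jog_arm", "body": {"targets": [[0,0,0,0,0,0,1],[0,0,0,0,0,0,1],[0,0,0,0,0,0,1],[0,0,0,0,0,0,1],[0,0,0,0,0,0,1]], "newtons": 60}}

```text
time: 2.27
tool_pos: [494.6, 219.2, 151.2]
tcp_rot: [-179.8, 13.5, 157.1]
ft_force: [0.8, 0.2, -0.4]
finger_gap: 12.4
```

```bash
python3 - <<'E'
from h import *
st()
b=snap('side','c');crop(b,245,140,345,270,5,'c5.png')
E
```

```text
t 2.27 tcp [494.6 219.2 151.2] grasp [490.5 221.  169.6] rpy [-179.8   13.5  157.1] F [ 0.8  0.2 -0.4] gap 12.4 J [ 25.  -7. 109. -11.  69. -39.]
```

View pics/c5.png

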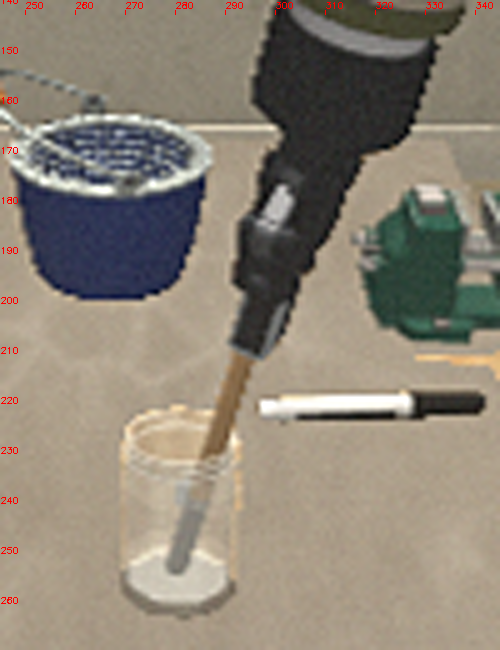

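The rod is gripped (gap 12.4). I lift along its axis.

Request:
{"method": "jog_arm", "body": {"targets": [[0,0,-0.015,0,0,0,1],[0,0,-0.045,0,0,0,1],[0,0,-0.08,0,0,0,1],[0,0,-0.115,0,0,0,1],[0,0,-0.15,0,0,0,1]], "newtons": 60}}

```text
time: 2.73
tool_pos: [461.5, 233.0, 297.3]
tcp_rot: [-179.7, 13.5, 157.0]
ft_force: [0.2, -0.2, 0.7]
finger_gap: 10.7
```

```bash
python3 - <<'E'
from h import *
st()
b=snap('side','d');crop(b,245,100,345,270,4,'c6.png')
# target: rod vertical above basket centre, foot z 150
delta([556,-162,150+163],toolR([0,0,-1],157))
E
```

```text
t 2.73 tcp [461.5 233.  297.3] grasp [457.4 234.8 315.8] rpy [-179.7   13.5  157. ] F [ 0.2 -0.2  0.7] gap 10.7 J [ 29. -14. 100. -11.  86. -38.]
d [-0.2308 -0.329   0.0684] w [ 0.003  0.242 -0.   ] |d|mm 407.7 deg 13.9 rows 9.8
```

View pics/c6.png

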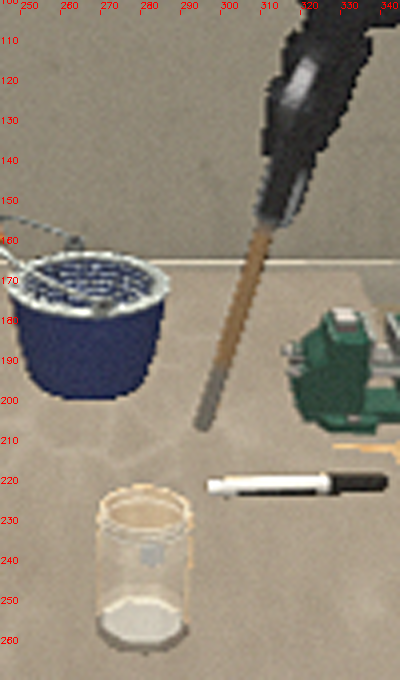

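Request:
{"method": "jog_arm", "body": {"targets": [[-0.015,-0.02,0.004,0,0.02,0,1],[-0.035,-0.05,0.01,0,0.04,0,1],[-0.055,-0.08,0.016,0,0.06,0,1],[-0.078,-0.11,0.023,0.001,0.08,0,1],[-0.1,-0.143,0.03,0.001,0.105,0,1]]}}

```text
time: 3.2
tool_pos: [502.4, 59.5, 291.0]
tcp_rot: [-179.7, 7.5, 157.1]
ft_force: [1.2, -0.1, -0.0]
finger_gap: 10.6
```

```bash
python3 - <<'E'
from h import *
st()
delta([556,-162,150+163],toolR([0,0,-1],157))
E
```

```text
t 3.2 tcp [502.4  59.5 291. ] grasp [500.2  60.6 309.8] rpy [-179.7    7.5  157.1] F [ 1.2 -0.1 -0. ] gap 10.6 J [  4. -15. 101.  -4.  87. -64.]
d [-0.1348 -0.1831  0.0156] w [-0.005  0.13   0.001] |d|mm 227.9 deg 7.5 rows 5.5
```

Request:
{"method": "jog_arm", "body": {"targets": [[-0.028,-0.038,0.003,0,0.026,0,1],[-0.054,-0.073,0.006,0,0.05,0,1],[-0.08,-0.11,0.009,-0.002,0.08,0,1],[-0.108,-0.147,0.012,-0.003,0.105,0,1],[-0.1348,-0.183,0.0156,-0.005,0.13,0,1]]}}

```text
time: 3.62
tool_pos: [551.0, -144.3, 294.0]
tcp_rot: [-180.0, -0.0, 157.0]
ft_force: [0.9, 0.4, 0.4]
finger_gap: 10.3
```

Request:
{"method": "jog_arm", "body": {"targets": [[0,0,0,0,0,0,1],[0,0,0,0,0,0,1]]}}

```text
time: 3.78
tool_pos: [550.7, -144.5, 292.1]
tcp_rot: [-179.9, -0.1, 156.7]
ft_force: [-0.2, 1.1, -1.2]
finger_gap: 10.4
```

```bash
python3 - <<'E'
from h import *
st()
w=snap('wrist','e');a=snap('scene','e');b=snap('side','e')
crop(a,225,90,365,280,4,'s6.png');crop(b,220,70,320,210,5,'s7.png')
crop(w,150,120,400,330,3,'w6.png')
E
```

```text
t 3.78 tcp [ 550.7 -144.5  292.1] grasp [ 550.8 -144.5  311.1] rpy [-1.799e+02 -1.000e-01  1.567e+02] F [-0.2  1.1 -1.2] gap 10.4 J [-20.   2.  85.  -0.  93. -87.]
```

View pics/w6.png

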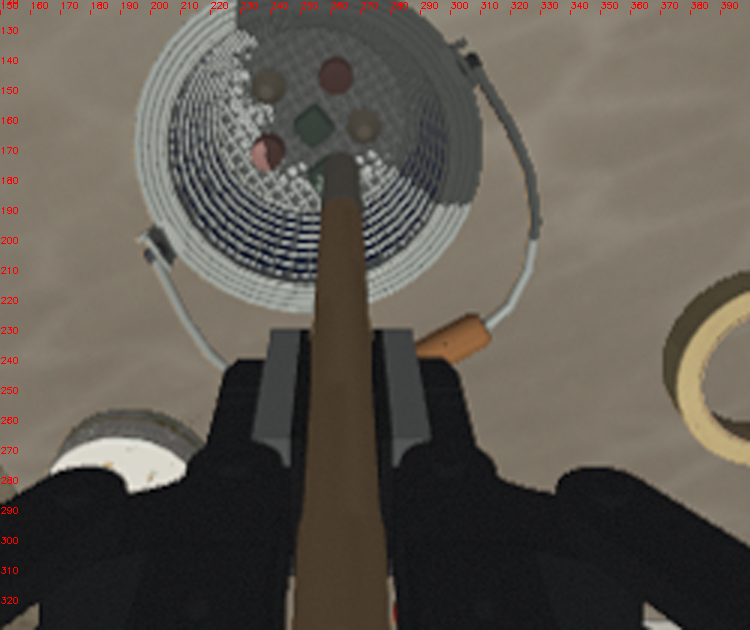

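View pics/s6.png

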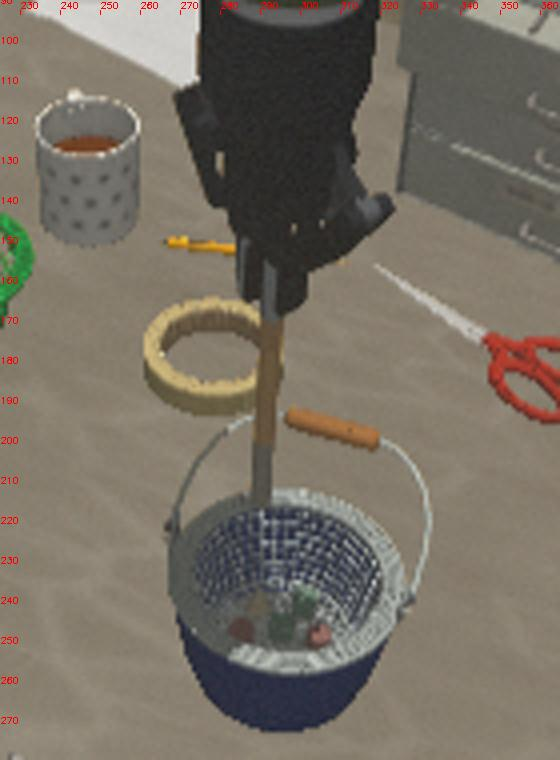

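View pics/s7.png

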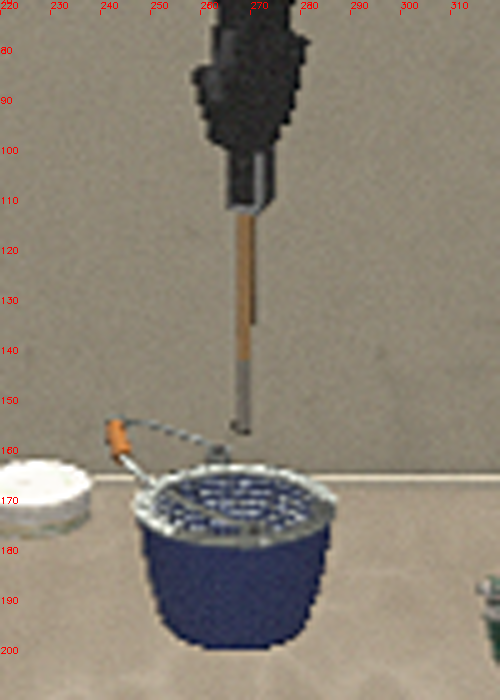

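```bash
cat > stones.py <<'E'
from h import *
import sys
E
python3 - <<'E'
from h import *
w=snap('wrist','f')
for n,q in dict(creamA=(268,88),redB=(335,77),grn=(313,125),creamC=(364,124),redD=(268,152),grn2=(318,172)).items():
    print(n,np.round(atz(w,q[0]/3+150,q[1]/3+120,41)[:2],1))
st()
for q in ((135,130),(482,150),(300,312)): print('rim',np.round(atz(w,q[0]/3+150,q[1]/3+120,91)[:2],1))
q=proj(w,[[550.8,-144.5,148],[556,-162,91],[556,-162,34]]);print((q-[150,120])*3)
for q in ((155,240),(465,52)): print('ear',np.round(atz(w,q[0]/3+150,q[1]/3+120,101)[:2],1))
E
```

```text
creamA [ 536.7 -169.2]
redB [ 543.6 -140.4]
grn [ 559.5 -157.7]
creamC [ 567.8 -136.8]
redD [ 563.  -181.1]
grn2 [ 580.2 -164.3]
t 3.98 tcp [ 550.8 -140.6  294.1] grasp [ 550.8 -140.6  313.1] rpy [-1.799e+02  1.000e-01  1.571e+02] F [ 0.2  0.2 -1. ] gap 10.4 J [-19.   2.  85.  -0.  93. -87.]
rim [ 524.3 -216. ]
rim [584.1 -95.1]
rim [ 619.7 -188.1]
[[330.31128173 160.41955646]
 [295.75298892 150.40764896]
 [301.62234247 118.07968737]]
ear [ 565.4 -225.7]
ear [543.9 -88.5]
```

```bash
python3 - <<'E'
from h import *
a=snap('scene','g');P=[]
for i in range(6):
    b=snap('side','g'); s=r.sense(); P.append(np.r_[s['tool_pos'],s['tcp_rot']])
print(np.round(P,1)); print(np.mean(P,0))
crop(a,225,90,365,280,4,'s6.png')
print('foot',tri(a,(290,216.3-0.5),b,(268.2,155.5)))
E
```

```text
[[ 5.508e+02 -1.405e+02  2.943e+02 -1.799e+02  1.000e-01  1.571e+02]
 [ 5.508e+02 -1.406e+02  2.943e+02 -1.799e+02  1.000e-01  1.571e+02]
 [ 5.509e+02 -1.408e+02  2.942e+02 -1.799e+02  1.000e-01  1.571e+02]
 [ 5.508e+02 -1.410e+02  2.941e+02 -1.799e+02  1.000e-01  1.571e+02]
 [ 5.508e+02 -1.412e+02  2.940e+02 -1.799e+02  0.000e+00  1.571e+02]
 [ 5.508e+02 -1.413e+02  2.939e+02 -1.799e+02  0.000e+00  1.570e+02]]
[ 5.50837269e+02 -1.40908873e+02  2.94135423e+02 -1.79932136e+02
  5.84104608e-02  1.57078955e+02]
foot (array([ 552.1204389 , -145.07449579,  145.93196525]), np.float64(1.6535604207729246))
```

Request:
{"method": "jog_arm", "body": {"targets": [[0.0128,-0.0167,0,0,0,0,1],[0.0128,-0.0167,0.03,0,0,0,1],[0.0128,-0.0167,0.06,0,0,0,1],[0.0128,-0.0167,0.085,0,0,0,1],[0.0128,-0.0167,0.09,0,0,0,1]]}}

```text
time: 4.75
tool_pos: [529.7, -151.3, 198.3]
tcp_rot: [-179.9, -0.4, 157.0]
ft_force: [-0.3, 0.6, -1.2]
finger_gap: 10.7
```

```bash
python3 - <<'E'
from h import *
st()
w=snap('wrist','h');a=snap('scene','h')
crop(a,245,160,345,280,5,'s8.png')
crop(w,150,0,400,220,3,'w8.png')
E
```

```text
t 4.75 tcp [ 529.7 -151.3  198.3] grasp [ 529.9 -151.4  217.3] rpy [-179.9   -0.4  157. ] F [-0.3  0.6 -1.2] gap 10.7 J [-21.   1.  95.  -0.  84. -88.]
```

View pics/w8.png

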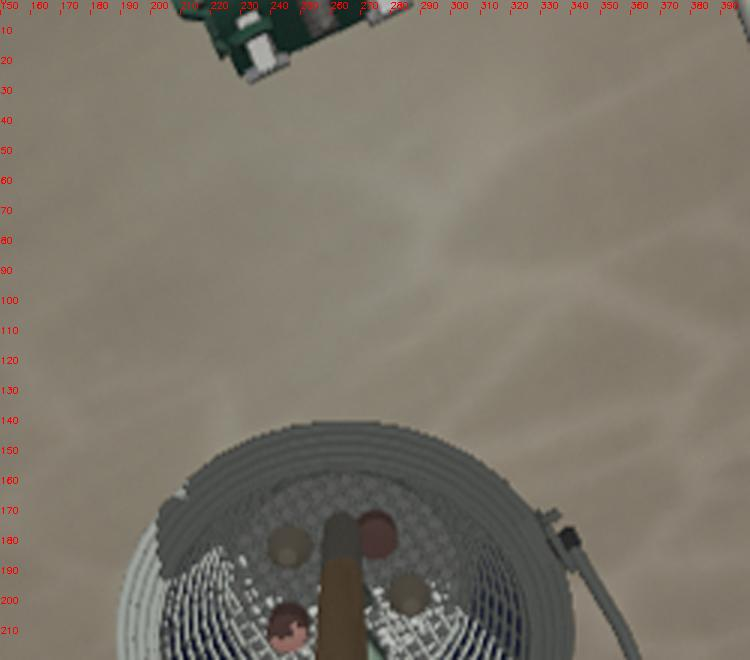

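View pics/s8.png

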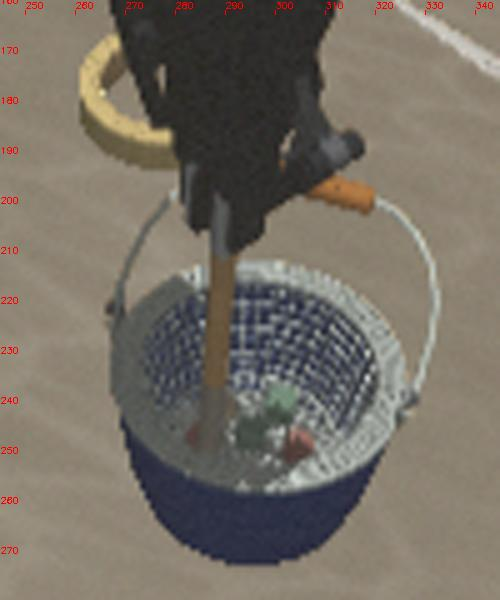

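The wrist view shows the rod foot between cream A (247,181) and red B (275,178), a little close to red. I shift it left and go lower.

Request:
{"method": "jog_arm", "body": {"targets": [[0,-0.003,0,0,0,0,1],[0,-0.003,0.006,0,0,0,1],[0,-0.003,0.013,0,0,0,1],[0,-0.003,0.013,0,0,0,1]]}}

```text
time: 5.18
tool_pos: [531.2, -155.2, 190.1]
tcp_rot: [-179.9, -0.0, 157.0]
ft_force: [-0.1, 0.2, -0.9]
finger_gap: 10.7
```

```bash
python3 - <<'E'
from h import *
st()
w=snap('wrist','i');a=snap('scene','i')
crop(a,260,200,335,265,8,'s8.png')
crop(w,170,130,370,240,4,'w8.png')
E
```

```text
t 5.18 tcp [ 531.2 -155.2  190.1] grasp [ 531.2 -155.2  209.1] rpy [-179.9   -0.   157. ] F [-0.1  0.2 -0.9] gap 10.7 J [-22.   2.  96.  -0.  83. -89.]
```

View pics/w8.png

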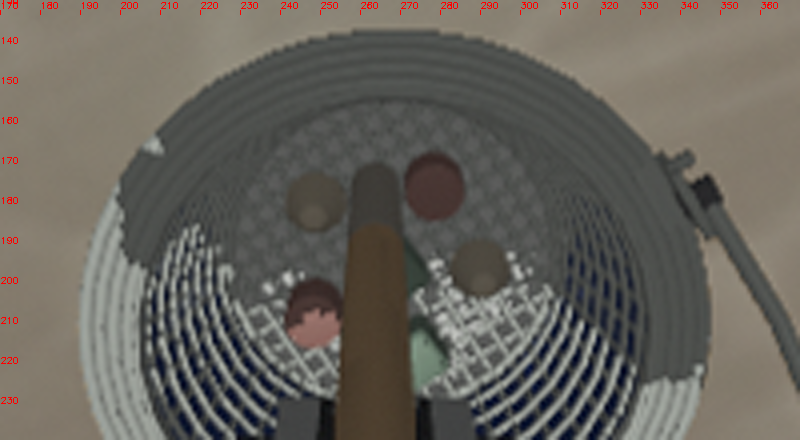

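View pics/s8.png

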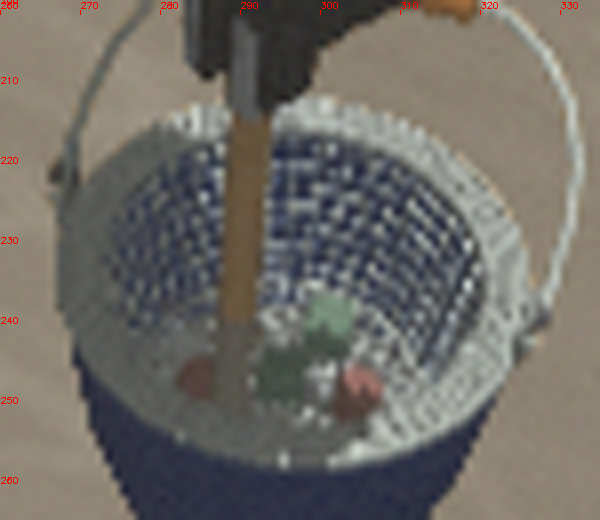

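Request:
{"method": "jog_arm", "body": {"targets": [[0,0,0.0015,0,0,0,1],[0,0,0.003,0,0,0,1],[0,0,0.003,0,0,0,1]]}}

```text
time: 5.53
tool_pos: [531.2, -155.2, 187.4]
tcp_rot: [-179.9, -0.0, 157.0]
ft_force: [0.4, -0.2, 0.4]
finger_gap: 10.6
```

Request:
{"method": "jog_arm", "body": {"targets": [[0,0,0.001,0,0,0,1],[0,0,0.002,0,0,0,1],[0,0,0.002,0,0,0,1]]}}

```text
time: 5.78
tool_pos: [531.1, -155.2, 185.4]
tcp_rot: [-179.9, -0.0, 157.0]
ft_force: [-0.4, 0.5, 0.2]
finger_gap: 10.1
```

The foot is about 5 mm above the floor with no contact. I plan the stirring circle.

```bash
cat > path.py <<'E'
import numpy as np
c=np.array([556,-161.]); a=np.radians(157.1)
ex=np.array([np.cos(a),np.sin(a)]);ey=np.array([np.sin(a),-np.cos(a)])
def rows(pts,start):
    """pts rel centre world mm -> tool rows rel to start"""
    for i in range(0,len(pts),5):
        print([[round(float((p-start)@ex)/1000,4),round(float((p-start)@ey)/1000,4)] for p in np.array(pts[i:i+5])],' end',np.round(pts[min(i+4,len(pts)-1)],1))
        start=np.array(pts[min(i+4,len(pts)-1)])
def pol(r,t): return np.array([r*np.cos(np.radians(t)),r*np.sin(np.radians(t))])
E
python3 - <<'E'
from path import *
rows([pol(24,t) for t in np.arange(155,-200,-18)],np.array([-23.5,2.8]))
E
```

```text
[[0.0012, 0.0074], [-0.0002, 0.0148], [-0.0039, 0.0214], [-0.0094, 0.0265], [-0.0162, 0.0296]]  end [ 2.9 23.8]
[[-0.0075, 0.0009], [-0.0148, -0.0005], [-0.0214, -0.0042], [-0.0265, -0.0097], [-0.0297, -0.0165]]  end [23.8 -2.9]
[[-0.0009, -0.0075], [0.0005, -0.0148], [0.0042, -0.0214], [0.0097, -0.0265], [0.0165, -0.0297]]  end [ -2.9 -23.8]
[[0.0075, -0.0009], [0.0148, 0.0005], [0.0214, 0.0042], [0.0265, 0.0097], [0.0297, 0.0165]]  end [-23.8   2.9]
```

Request:
{"method": "jog_arm", "body": {"targets": [[0.0012,0.0074,0,0,0,0,1],[-0.0002,0.0148,0,0,0,0,1],[-0.0039,0.0214,0,0,0,0,1],[-0.0094,0.0265,0,0,0,0,1],[-0.0162,0.0296,0,0,0,0,1]]}}

```text
time: 6.2
tool_pos: [558.7, -134.4, 186.4]
tcp_rot: [-179.8, 0.1, 157.0]
ft_force: [-3.9, -4.1, 7.1]
finger_gap: 10.1
```

```bash
python3 - <<'E'
from h import *
st()
w=snap('wrist','j')
crop(w,170,130,370,260,4,'w9.png')
E
```

```text
t 6.2 tcp [ 558.7 -134.4  186.4] grasp [ 558.7 -134.4  205.4] rpy [-1.798e+02  1.000e-01  1.570e+02] F [-3.9 -4.1  7.1] gap 10.1 J [-19.   5.  93.  -0.  82. -86.]
```

View pics/w9.png

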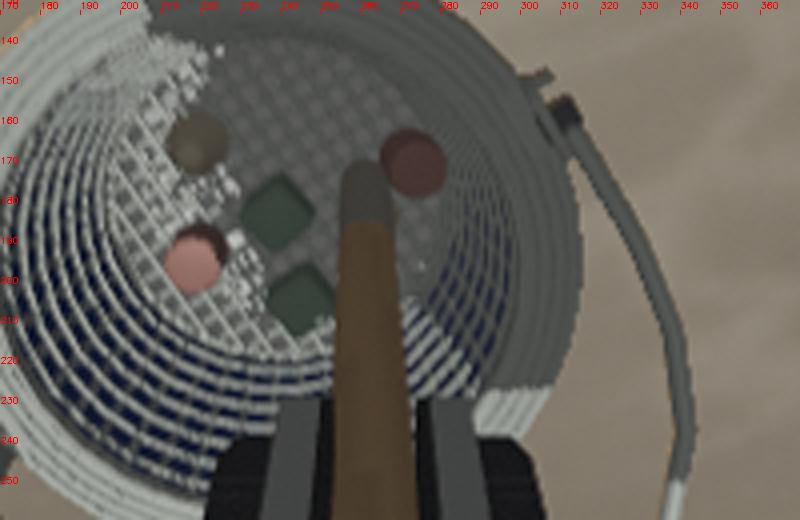

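```bash
python3 - <<'E'
from path import *
rows([pol(21,t) for t in (70,55,35,15,-5, -25,-45,-65,-85,-100,-115,-130,-145,-165,-185)],np.array([2.9,23.8]))
E
```

```text
[[-0.0055, -0.0021], [-0.011, -0.0025], [-0.0177, -0.0053], [-0.0232, -0.0102], [-0.0266, -0.0166]]  end [20.9 -1.8]
[[-0.001, -0.0072], [0.0005, -0.0144], [0.0044, -0.0205], [0.0102, -0.025], [0.0153, -0.0269]]  end [ -3.6 -20.7]
[[0.0055, -0.0005], [0.0109, 0.0004], [0.0158, 0.0027], [0.0213, 0.0076], [0.0247, 0.014]]  end [-20.9   1.8]
```

Request:
{"method": "jog_arm", "body": {"targets": [[-0.0055,-0.0021,0,0,0,0,1],[-0.011,-0.0025,0,0,0,0,1],[-0.0177,-0.0053,0,0,0,0,1],[-0.0232,-0.0102,0,0,0,0,1],[-0.0266,-0.0166,0,0,0,0,1]]}}

```text
time: 6.67
tool_pos: [576.3, -160.5, 185.2]
tcp_rot: [-179.9, -0.0, 157.0]
ft_force: [-0.0, -0.5, -0.4]
finger_gap: 10.7
```

```bash
python3 - <<'E'
from h import *
st()
w=snap('wrist','k');a=snap('scene','k')
crop(w,170,130,370,260,4,'w9.png')
crop(a,260,200,335,265,8,'s9.png')
E
```

```text
t 6.67 tcp [ 576.3 -160.5  185.2] grasp [ 576.3 -160.5  204.2] rpy [-179.9   -0.   157. ] F [-0.  -0.5 -0.4] gap 10.7 J [-20.   9.  89.  -0.  83. -87.]
```

View pics/w9.png

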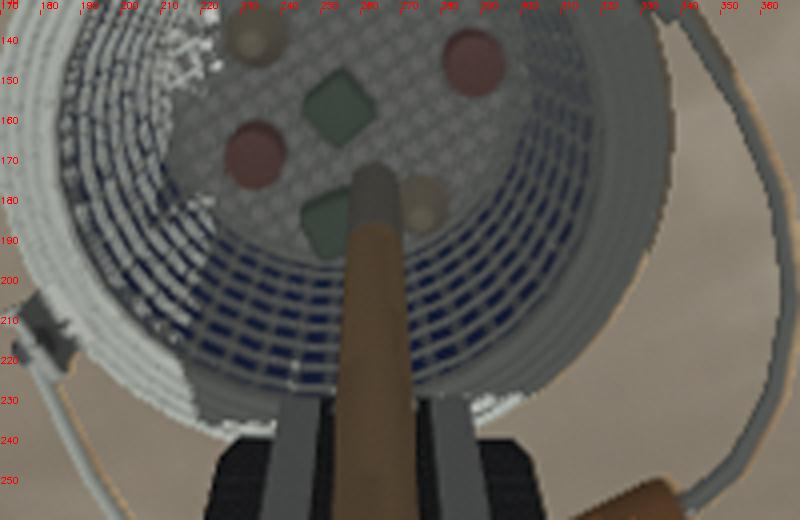

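View pics/s9.png

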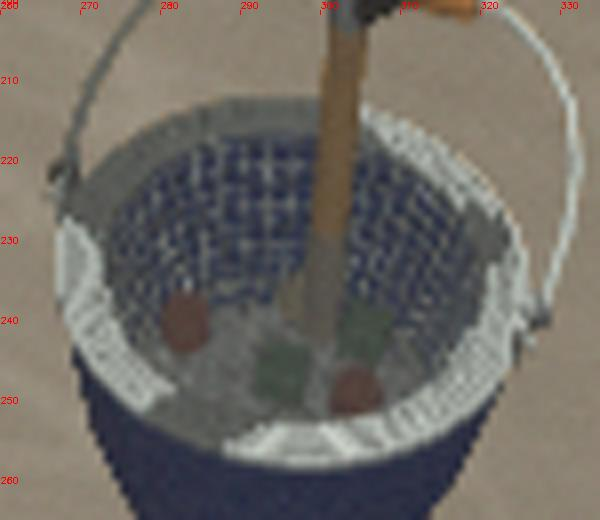

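Stones are moving: red B and cream C have shifted. I continue round.

Request:
{"method": "jog_arm", "body": {"targets": [[-0.001,-0.0072,0,0,0,0,1],[0.0005,-0.0144,0,0,0,0,1],[0.0044,-0.0205,0,0,0,0,1],[0.0102,-0.025,0,0,0,0,1],[0.0153,-0.0269,0,0,0,0,1]]}}

```text
time: 7.18
tool_pos: [550.1, -179.3, 185.6]
tcp_rot: [-179.9, -0.0, 156.9]
ft_force: [0.2, 0.6, -0.5]
finger_gap: 10.4
```

Request:
{"method": "jog_arm", "body": {"targets": [[0.0055,-0.0005,0,0,0,0,1],[0.0109,0.0004,0,0,0,0,1],[0.0158,0.0027,0,0,0,0,1],[0.0213,0.0076,0,0,0,0,1],[0.0247,0.014,0,0,0,0,1]]}}

```text
time: 7.6
tool_pos: [533.3, -155.4, 185.6]
tcp_rot: [-179.9, -0.0, 157.0]
ft_force: [-0.1, -0.2, -0.1]
finger_gap: 10.6
```

```bash
python3 - <<'E'
from h import *
st()
w=snap('wrist','l');a=snap('scene','l')
crop(w,170,130,370,260,4,'w9.png')
crop(a,260,200,335,265,8,'s9.png')
E
```

```text
t 7.6 tcp [ 533.3 -155.4  185.6] grasp [ 533.3 -155.4  204.6] rpy [-179.9   -0.   157. ] F [-0.1 -0.2 -0.1] gap 10.6 J [-21.   2.  96.  -0.  82. -88.]
```

View pics/w9.png

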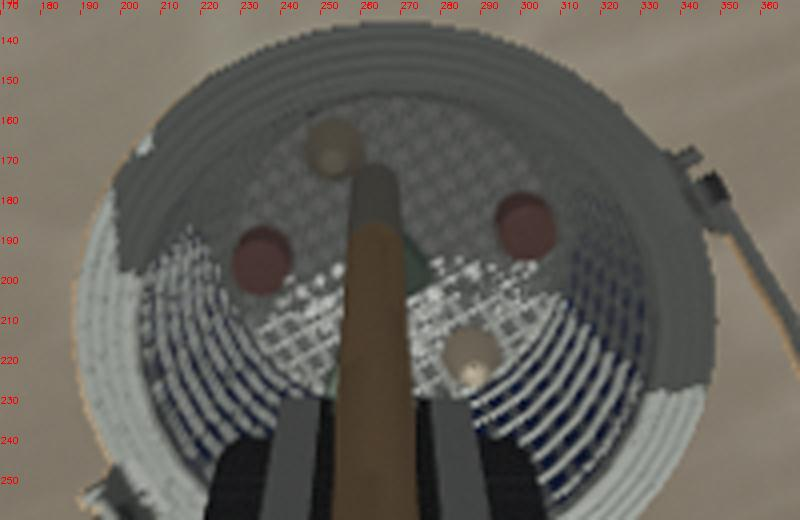

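View pics/s9.png

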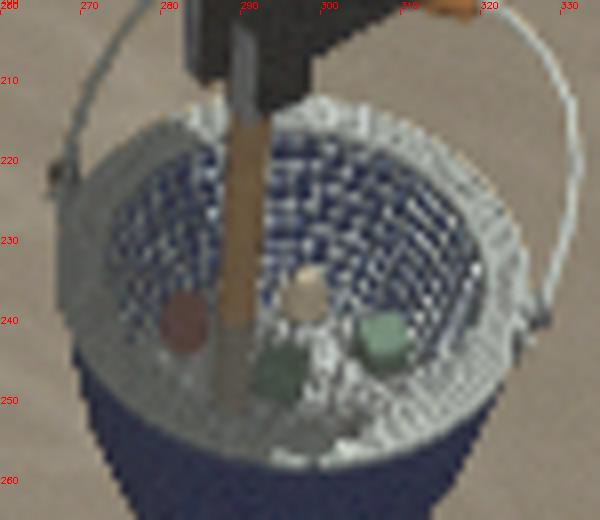

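```bash
python3 - <<'E'
from h import *
w=r.snapshot('wrist');a=r.snapshot('scene')
C=np.array([556,-161])
for n,q in dict(creamA=(333,148),redB=(525,225),creamC=(470,355),redD=(262,261)).items():
    print('w',n,np.round(atz(w,q[0]/4+170,q[1]/4+130,41)[:2]-C,1))
for n,q in dict(redB=(184,322),creamC=(302,297),grn2=(383,338),grn=(281,372)).items():
    print('s',n,np.round(atz(a,q[0]/8+260,q[1]/8+200,41)[:2]-C,1))
E
```

```text
w creamA [-31.2  -0.5]
w redB [ 5.3 35.4]
w creamC [32.5 10. ]
w redD [-11.4 -28.4]
s redB [ 2.6 33.1]
s creamC [29.1  6.8]
s grn2 [ 27.3 -21.2]
s grn [ 0.5 -0.6]
```

```bash
python3 - <<'E'
from path import *
rows([np.array(p) for p in ((-14,1.5),(-7,1),(0,0),(7,-1),(0,0)) ]+[np.array([-6,8]),np.array([-10,14]),pol(25,115)]+[pol(27,t) for t in (103,85,68,51,34,17,0,-17,-34,-51,-68,-85,-102,-119,-136,-153,-165)],np.array([-20.9,1.8]))
E
```

```text
[[-0.0065, 0.0024], [-0.0131, 0.0047], [-0.02, 0.0065], [-0.0268, 0.0083], [-0.02, 0.0065]]  end [0 0]
[[0.0086, 0.005], [0.0147, 0.009], [0.0185, 0.0168], [0.0158, 0.0219], [0.0083, 0.0257]]  end [ 2.4 26.9]
[[-0.0079, 0.0013], [-0.0158, 0.0002], [-0.023, -0.0031], [-0.029, -0.0084], [-0.0332, -0.0152]]  end [27.  0.]
[[-0.002, -0.0077], [-0.0016, -0.0157], [0.0011, -0.0232], [0.0058, -0.0296], [0.0122, -0.0344]]  end [  2.4 -26.9]
[[0.0075, -0.0027], [0.0155, -0.003], [0.0232, -0.001], [0.03, 0.0032], [0.0339, 0.0073]]  end [-26.1  -7. ]
```

Request:
{"method": "jog_arm", "body": {"targets": [[-0.0065,0.0024,0,0,0,0,1],[-0.0131,0.0047,0,0,0,0,1],[-0.02,0.0065,0,0,0,0,1],[-0.0268,0.0083,0,0,0,0,1],[-0.02,0.0065,0,0,0,0,1]]}}

```text
time: 8.22
tool_pos: [556.7, -158.4, 185.4]
tcp_rot: [-179.9, 0.0, 157.0]
ft_force: [1.0, -0.2, -0.2]
finger_gap: 10.4
```

Request:
{"method": "jog_arm", "body": {"targets": [[0.0086,0.005,0,0,0,0,1],[0.0147,0.009,0,0,0,0,1],[0.0185,0.0168,0,0,0,0,1],[0.0158,0.0219,0,0,0,0,1],[0.0083,0.0257,0,0,0,0,1]]}}

```text
time: 8.63
tool_pos: [557.0, -130.2, 186.0]
tcp_rot: [-179.9, 0.0, 157.0]
ft_force: [-2.4, -3.6, 1.3]
finger_gap: 10.4
```

```bash
python3 - <<'E'
from h import *
st()
w=snap('wrist','m');a=snap('scene','m')
crop(w,170,130,370,260,4,'w9.png')
crop(a,260,200,335,265,8,'s9.png')
E
```

```text
t 8.63 tcp [ 557.  -130.2  186. ] grasp [ 557.  -130.2  205. ] rpy [-179.9    0.   157. ] F [-2.4 -3.6  1.3] gap 10.4 J [-18.   5.  93.  -0.  82. -85.]
```

View pics/w9.png

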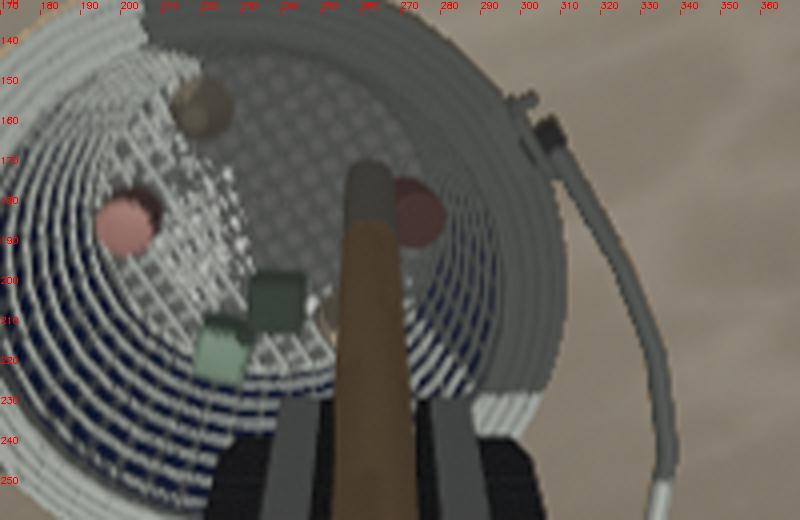

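View pics/s9.png

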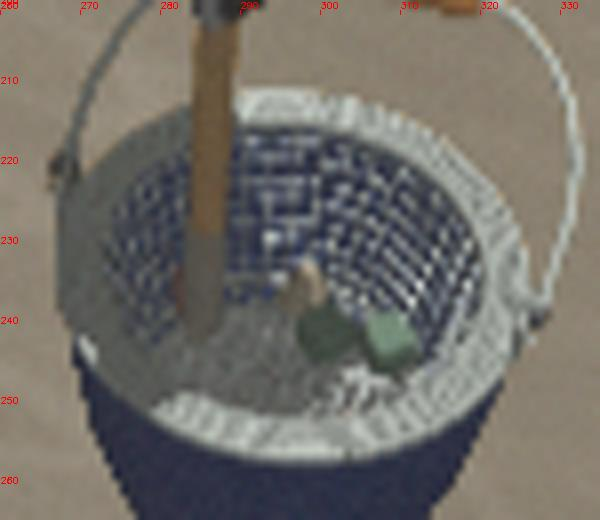

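```bash
python3 - <<'E'
from path import *
rows([np.array(p) for p in ((3,18),(12,12),(15,4),(18,-3),(20,-8),(12,-6),(0,-8),(-12,-12),(-22,-16),(-26,-12),(-28,-6),(-29,0),(-28,4),(-20,4),(-12,0)) ],np.array([2.4,26.9]))
E
```

```text
[[-0.004, -0.008], [-0.0146, -0.01], [-0.0205, -0.0162], [-0.026, -0.0215], [-0.0298, -0.0253]]  end [20 -8]
[[0.0081, -0.0013], [0.0184, -0.0078], [0.0279, -0.0161], [0.0356, -0.0237], [0.0408, -0.0216]]  end [-26 -12]
[[0.0042, 0.0047], [0.0074, 0.0099], [0.0081, 0.014], [0.0007, 0.0171], [-0.0082, 0.0165]]  end [-12   0]
```

Request:
{"method": "jog_arm", "body": {"targets": [[-0.004,-0.008,0,0,0,0,1],[-0.0146,-0.01,0,0,0,0,1],[-0.0205,-0.0162,0,0,0,0,1],[-0.026,-0.0215,0,0,0,0,1],[-0.0298,-0.0253,0,0,0,0,1]]}}

```text
time: 9.15
tool_pos: [574.5, -166.5, 185.2]
tcp_rot: [-180.0, -0.1, 157.0]
ft_force: [-1.7, 1.2, 0.5]
finger_gap: 10.4
```

Request:
{"method": "jog_arm", "body": {"targets": [[0.0081,-0.0013,0,0,0,0,1],[0.0184,-0.0078,0,0,0,0,1],[0.0279,-0.0161,0,0,0,0,1],[0.0356,-0.0237,0,0,0,0,1],[0.0408,-0.0216,0,0,0,0,1]]}}

```text
time: 9.57
tool_pos: [527.8, -171.6, 186.2]
tcp_rot: [-179.9, 0.1, 156.9]
ft_force: [0.4, -2.1, -0.2]
finger_gap: 10.4
```

Request:
{"method": "jog_arm", "body": {"targets": [[0.0042,0.0047,0,0,0,0,1],[0.0074,0.0099,0,0,0,0,1],[0.0081,0.014,0,0,0,0,1],[0.0007,0.0171,0,0,0,0,1],[-0.0082,0.0165,0,0,0,0,1]]}}

```text
time: 9.98
tool_pos: [543.6, -157.0, 185.6]
tcp_rot: [-179.9, 0.0, 157.1]
ft_force: [0.2, 0.2, 0.2]
finger_gap: 10.4
```

```bash
python3 - <<'E'
from h import *
st()
w=snap('wrist','n');a=snap('scene','n')
crop(w,170,130,370,260,4,'w9.png')
crop(a,260,200,335,265,8,'s9.png')
E
```

```text
t 9.98 tcp [ 543.6 -157.   185.6] grasp [ 543.6 -157.   204.6] rpy [-179.9    0.   157.1] F [0.2 0.2 0.2] gap 10.4 J [-21.   4.  94.  -0.  82. -88.]
```

View pics/w9.png

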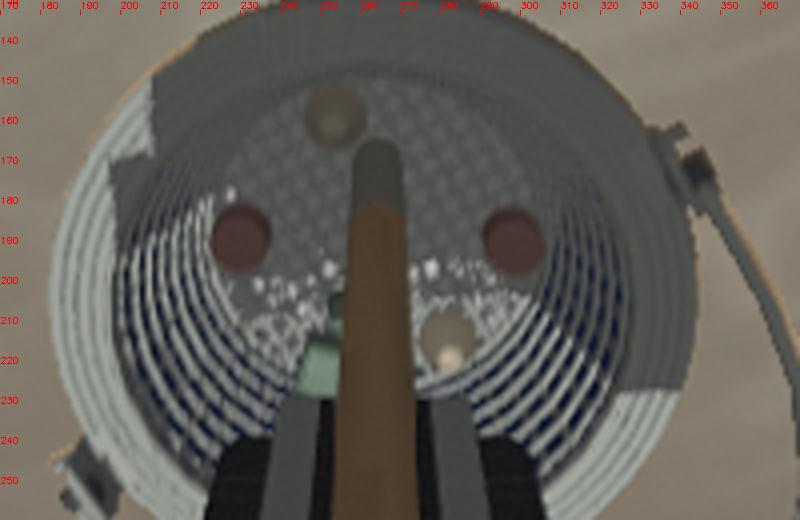

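View pics/s9.png

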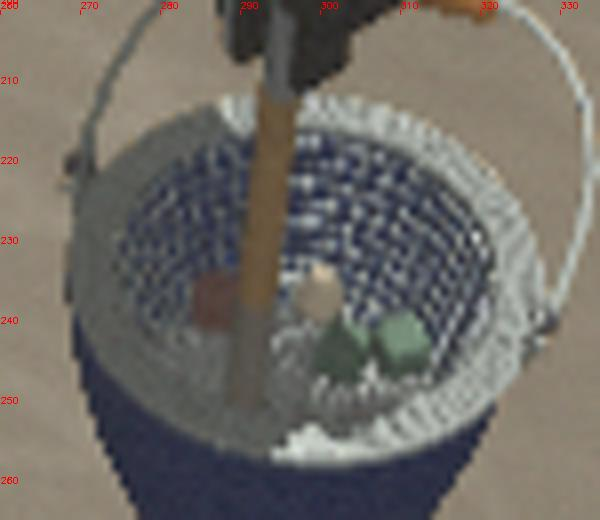

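```bash
python3 - <<'E'
from h import *
w=r.snapshot('wrist');a=r.snapshot('scene')
C=np.array([556,-161])
sh=(atz(a,296.5+1.9,235,91)-atz(a,296.5,235,91))[:2];print('shift',sh)
C=C+sh
for n,q in dict(creamA=(335,115),redB=(513,240),creamC=(448,340),redD=(241,237)).items():
    print('w',n,np.round(atz(w,q[0]/4+170,q[1]/4+130,41)[:2]-C,1))
for n,q in dict(redB=(215,302),creamC=(318,295),grn2=(402,340),grn=(342,350)).items():
    print('s',n,np.round(atz(a,q[0]/8+260,q[1]/8+200,41)[:2]-C,1))
E
```

```text
shift [ 2.17997442 -3.73369429]
w creamA [-30.1   3.1]
w redB [16.1 31.1]
w creamC [34.7  6.3]
w redD [-10.9 -30.7]
s redB [11.9 32.3]
s creamC [30.   6.7]
s grn2 [ 27.2 -22.7]
s grn [14.8 -8.9]
```

```bash
python3 - <<'E'
from path import *
rows([np.array(p) for p in ((-6,8),(4,9),(14,7),(13,0),(12,-7),(11,-13),(6,-4),(0,0)) ],np.array([-14.2,3.7]))
E
```

```text
[[-0.0059, 0.0072], [-0.0147, 0.012], [-0.0247, 0.014], [-0.0265, 0.0072], [-0.0283, 0.0003]]  end [12 -7]
[[-0.0014, -0.0059], [0.0067, 0.0004], [0.0138, 0.0018]]  end [0 0]
```

Request:
{"method": "jog_arm", "body": {"targets": [[-0.0059,0.0072,0,0,0,0,1],[-0.0147,0.012,0,0,0,0,1],[-0.0247,0.014,0,0,0,0,1],[-0.0265,0.0072,0,0,0,0,1],[-0.0283,0.0003,0,0,0,0,1]]}}

```text
time: 10.6
tool_pos: [569.1, -168.8, 185.3]
tcp_rot: [-179.9, -0.0, 157.0]
ft_force: [-0.8, 0.5, -0.5]
finger_gap: 10.2
```

Request:
{"method": "jog_arm", "body": {"targets": [[-0.0014,-0.0059,0,0,0,0,1],[0.0067,0.0004,0,0,0,0,1],[0.0138,0.0018,0,0,0,0,1],[0.0138,0.0018,-0.03,0,0,0,1],[0.0138,0.0018,-0.06,0,0,0,1]]}}

```text
time: 11.02
tool_pos: [554.3, -160.3, 243.6]
tcp_rot: [-179.9, -0.3, 157.0]
ft_force: [0.7, -0.5, 0.8]
finger_gap: 10.2
```

Request:
{"method": "jog_arm", "body": {"targets": [[0,0,-0.025,0,0,0,1],[0,0,-0.055,0,0,0,1],[0,0,-0.08,0,0,0,1],[0.02,0.0,-0.1,0,0,0,1],[0.02,0,-0.1,0,0,0,1]]}}

```text
time: 11.43
tool_pos: [538.3, -153.0, 351.9]
tcp_rot: [-180.0, 0.4, 157.0]
ft_force: [0.2, -0.1, 2.0]
finger_gap: 10.7
```

```bash
python3 - <<'E'
from h import *
st()
w=snap('wrist','o');a=snap('scene','o');b=snap('side','o')
crop(w,150,90,400,290,3,'w9.png')
crop(a,250,190,350,280,7,'s9.png')
crop(b,220,60,320,210,5,'b9.png')
E
```

```text
t 11.43 tcp [ 538.3 -153.   351.9] grasp [ 538.1 -153.   370.9] rpy [-180.     0.4  157. ] F [ 0.2 -0.1  2. ] gap 10.7 J [-21.  -0.  81.  -0.  99. -88.]
```

View pics/w9.png

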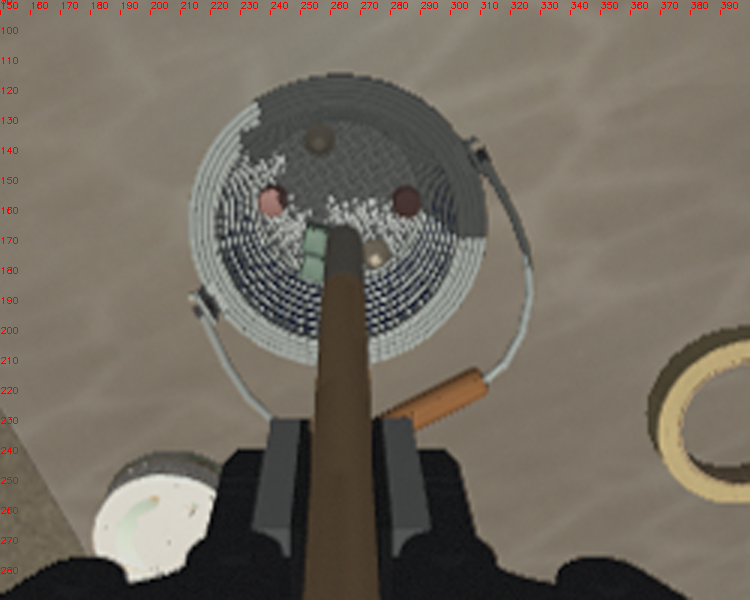

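View pics/s9.png

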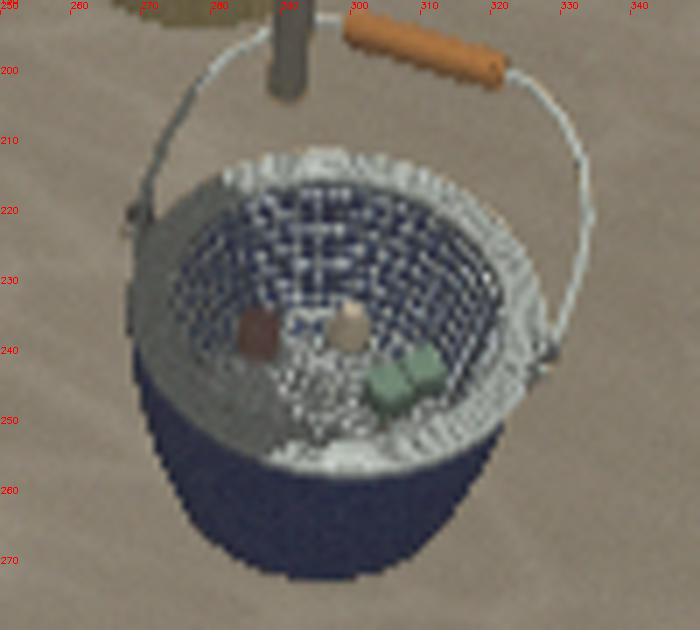

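View pics/b9.png

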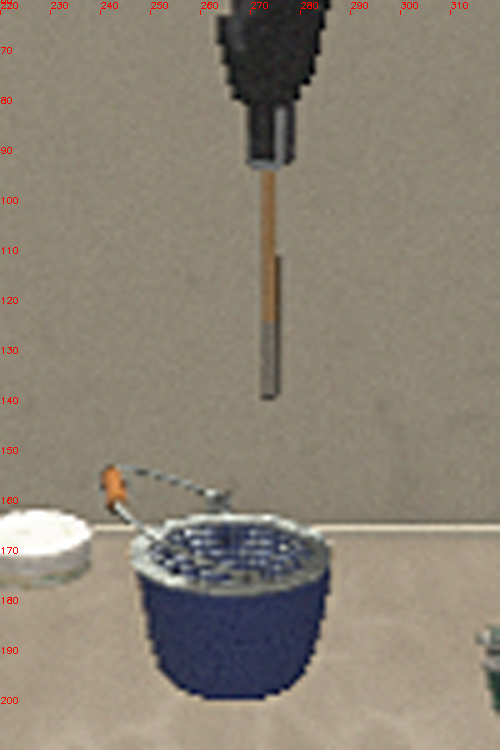

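```bash
python3 - <<'E'
from h import *
w=r.snapshot('wrist');a=r.snapshot('scene');b=r.snapshot('side')
e1=atz(a,269.3,221,101);e2=atz(a,327.9,241.4,101);print(e1,e2,(e1+e2)/2)
print('old',(atz(a,267.8,222.5,101)+atz(a,326.5,240.8,101))/2)
e1=atz(w,150+478/3,90+148/3,101);e2=atz(w,150+205/3,90+302/3,101);print('wrist ears',e1,e2,(e1+e2)/2)
C=np.array([558,-164])
for n,q in dict(creamA=(319,138),redB=(406,201),creamC=(376,252),redD=(273,201),g=(315,240),g2=(312,264)).items():
    print('w',n,np.round(atz(w,q[0]/3+150,q[1]/3+90,41)[:2]-C,1))
for n,q in dict(redB=(259,335),creamC=(348,328),grn2=(427,370),grn=(390,390)).items():
    print('s',n,np.round(atz(a,q[0]/7+250,q[1]/7+190,41)[:2]-C,1))
print('roller', tri(a,(250+346/7,190+25/7),b,(220+115/5,60+495/5)),tri(a,(250+503/7,190+73/7),b,(220+107/5,60+468/5)))
st()
E
```

```text
[549.41885564 -94.36891751 101.        ] [ 562.60009236 -235.77637051  101.        ] [ 556.009474   -165.07264401  101.        ]
old [ 553.12782527 -163.02573791  101.        ]
wrist ears [545.84760579 -93.37571896 101.        ] [ 562.87573694 -229.3472764   101.        ] [ 554.36167136 -161.36149768  101.        ]
w creamA [-34.6   5.6]
w redB [10.9 33.1]
w creamC [29.4  9.4]
w redD [-14.9 -27.8]
w g [ 11.6 -16.6]
w g2 [ 22.6 -23. ]
s redB [12.  31.2]
s creamC [30.2  6. ]
s grn2 [ 27.4 -25.4]
s grn [ 13.2 -18.3]
roller (array([ 632.23625036, -129.40011704,  139.08084716]), np.float64(3.496813784443543)) (array([ 639.71011743, -183.39965942,  137.12192074]), np.float64(3.1186820856718724))
t 11.73 tcp [ 538.1 -153.5  343.7] grasp [ 538.2 -153.5  362.7] rpy [-179.9   -0.2  157. ] F [ 0.2  0.3 -0.1] gap 10.4 J [-21.   0.  81.  -0.  99. -88.]
```

The stones are now 20 mm or more from their start spots relative to the basket, and all six are inside. The bowl has not moved. I return the rod.

```bash
python3 - <<'E'
from h import *
Rt=R.from_euler('xyz',[-179.8,13.5,157],degrees=True)
z=Rt.as_matrix()[:,2];
g=np.array([494.6,219.2,151.2])-19*z+np.array([.92,-.39,0])*6   # final grasp
print(g)
d,w=delta(g-z*145,Rt)
for f in (.15,.3,.5): print(np.round(d*f,4),np.round(w*f,3))
E
```

```text
[496.06307487 218.65411255 169.67491593]
d [0.2134 0.3266 0.0517] w [ 0.002 -0.238  0.   ] |d|mm 393.6 deg 13.7 rows 9.4
[0.032  0.049  0.0077] [ 0.    -0.036  0.   ]
[0.064  0.098  0.0155] [ 0.001 -0.072  0.   ]
[0.1067 0.1633 0.0258] [ 0.001 -0.119  0.   ]
```

Request:
{"method": "jog_arm", "body": {"targets": [[0.015,0.025,0.004,0,-0.02,0,1],[0.037,0.055,0.009,0,-0.045,0,1],[0.06,0.087,0.014,0,-0.07,0,1],[0.082,0.12,0.02,0.001,-0.09,0,1],[0.1,0.153,0.024,0.001,-0.11,0,1]]}}

```text
time: 12.15
tool_pos: [505.0, 27.5, 319.5]
tcp_rot: [-179.8, 6.2, 156.9]
ft_force: [1.0, -0.6, -1.3]
finger_gap: 10.5
```

```bash
python3 - <<'E'
from h import *
Rt=R.from_euler('xyz',[-179.8,13.5,157],degrees=True)
z=Rt.as_matrix()[:,2];g=np.array([496.1,218.6,169.7])
st();d,w=delta(g-z*145,Rt)
E
```

```text
t 12.15 tcp [505.   27.5 319.5] grasp [503.1  28.4 338.3] rpy [-179.8    6.2  156.9] F [ 1.  -0.6 -1.3] gap 10.5 J [ -1. -14.  97.  -2.  91. -68.]
d [0.1147 0.1728 0.0144] w [ 0.001 -0.127 -0.001] |d|mm 207.9 deg 7.3 rows 5.0
```

Request:
{"method": "jog_arm", "body": {"targets": [[0.022,0.033,0.003,0,-0.025,0,1],[0.044,0.066,0.006,0,-0.05,0,1],[0.066,0.1,0.008,0,-0.075,0,1],[0.088,0.133,0.011,0,-0.1,0,1],[0.105,0.158,0.013,0.001,-0.12,-0.001,1]]}}

```text
time: 12.57
tool_pos: [471.9, 214.3, 294.8]
tcp_rot: [-179.8, 13.2, 157.2]
ft_force: [0.5, 0.6, -0.3]
finger_gap: 10.3
```

Request:
{"method": "jog_arm", "body": {"targets": [[0.0097,0.0148,0.0014,0,-0.007,0,1],[0.0097,0.0148,0.0014,0,-0.007,0,1],[0.0097,0.0148,0.0014,0,-0.007,0,1]]}}

```text
time: 12.82
tool_pos: [469.8, 229.6, 291.2]
tcp_rot: [-179.6, 13.5, 157.3]
ft_force: [-0.3, -0.2, 0.9]
finger_gap: 10.6
```

```bash
python3 - <<'E'
from h import *
Rt=R.from_euler('xyz',[-179.8,13.5,157],degrees=True)
z=Rt.as_matrix()[:,2];g=np.array([496.1,218.6,169.7])
st();d,w=delta(g-z*145,Rt)
a=snap('scene','p');b=snap('side','p');w=snap('wrist','p')
crop(a,120,90,200,225,5,'s10.png');crop(b,245,150,325,270,5,'b10.png');crop(w,200,80,330,260,4,'w10.png')
print(proj(a,[[525.6,205.4,91]]),proj(b,[[525.6,205.4,91]]))
E
```

```text
t 12.82 tcp [469.8 229.6 291.2] grasp [465.8 231.4 309.7] rpy [-179.6   13.5  157.3] F [-0.3 -0.2  0.9] gap 10.6 J [ 28. -13. 100. -11.  85. -39.]
d [ 0.0007  0.0006 -0.0012] w [-0.002 -0.     0.005] |d|mm 1.5 deg 0.3 rows 0.0
[[163.19766274 185.32420988]] [[281.38396375 226.43171208]]
```

View pics/s10.png

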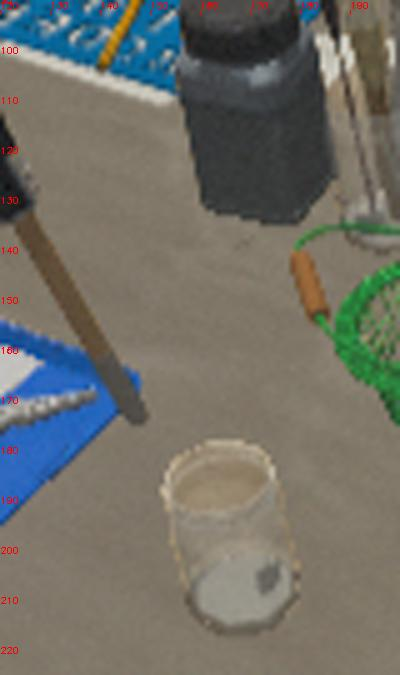

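View pics/b10.png

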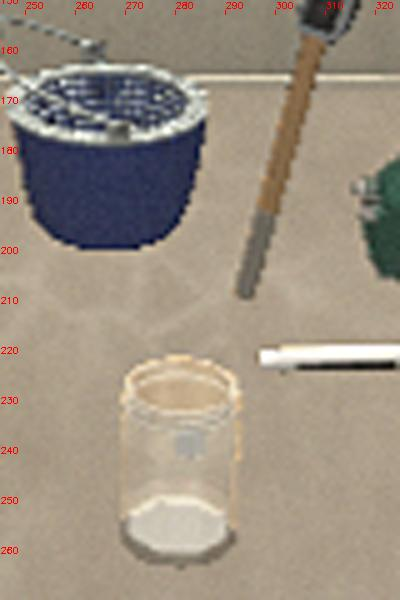

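View pics/w10.png

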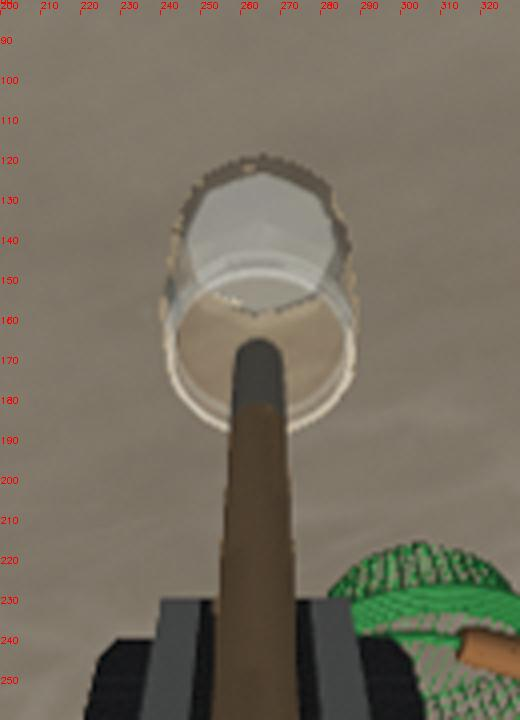

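```bash
python3 - <<'E'
from h import *
import pickle
a,b=pickle.load(open('ab.pkl','rb'))
f,e=tri(a,(147.4,173.5),b,(294,208.9));z=R.from_euler('xyz',[-179.8,13.5,157],degrees=True).as_matrix()[:,2]
t,e2=tri(a,(120+30/5,90+225/5),b,(245+315/5,150+45/5));print('f',f,e,'upper',t,e2,'dir',(f-t)/np.linalg.norm(f-t),z)
for Z in (91,10): print(Z,f+z*(f[2]-Z)/-z[2]-[525.6,205.4,0],(f[2]-Z)/-z[2])
E
```

```text
f [497.15419432 218.95605362 148.38165156] 0.19647726075628663 upper [471.14671547 223.99635187 280.04711495] 0.25693648738782954 dir [ 0.19364622 -0.037529   -0.98035336] [ 0.21352238 -0.09442698 -0.972364  ]
91 [-15.84531186   7.98367962  91.        ] 59.01252182373456
10 [ 1.94155854  0.11771058 10.        ] 142.31466001574913
```

Request:
{"method": "jog_arm", "body": {"targets": [[-0.007,0,0,0,0,0,1],[-0.007,0,0.025,0,0,0,1],[-0.007,0,0.05,0,0,0,1],[-0.007,0,0.075,0,0,0,1],[-0.007,0,0.09,0,0,0,1]]}}

```text
time: 13.38
tool_pos: [496.6, 215.7, 204.6]
tcp_rot: [-179.7, 13.5, 157.0]
ft_force: [-0.7, -0.5, -1.3]
finger_gap: 10.5
```

```bash
python3 - <<'E'
from h import *
st()
a=snap('scene','q');b=snap('side','q')
A=[]
crop(a,120,130,200,225,5,'s10.png');crop(b,245,150,325,270,5,'b10.png')
import numpy as np
i=cv2.imread('pics/s10.png');j=cv2.imread('pics/b10.png');h=max(i.shape[0],j.shape[0])
o=np.zeros((h,i.shape[1]+j.shape[1],3),np.uint8);o[:i.shape[0],:i.shape[1]]=i;o[:j.shape[0],i.shape[1]:]=j;cv2.imwrite('pics/sb.png',o)
E
```

```text
t 13.38 tcp [496.6 215.7 204.6] grasp [492.6 217.5 223. ] rpy [-179.7   13.5  157. ] F [-0.7 -0.5 -1.3] gap 10.5 J [ 25.  -9. 105. -11.  75. -40.]
```

View pics/sb.png

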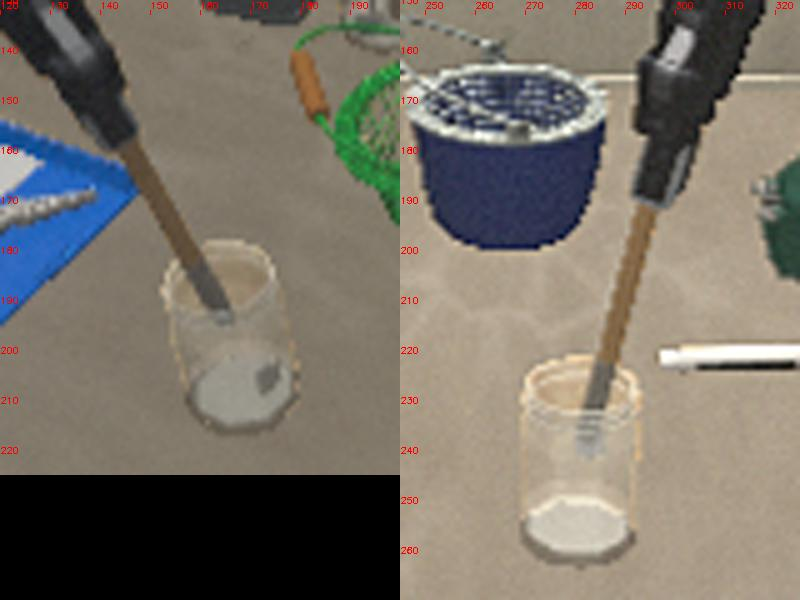

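The foot is inside the jar without contact. I descend another 50 mm or so.

Request:
{"method": "jog_arm", "body": {"targets": [[0,0,0.018,0,0,0,1],[0,0,0.034,0,0,0,1],[0,0,0.044,0,0,0,1],[0,0,0.047,0,0,0,1],[0,0,0.047,0,0,0,1]]}}

```text
time: 13.9
tool_pos: [506.6, 212.8, 161.5]
tcp_rot: [-179.8, 13.6, 157.0]
ft_force: [-0.6, -0.2, 0.1]
finger_gap: 10.1
```

```bash
python3 - <<'E'
from h import *
st()
a=snap('scene','r');b=snap('side','r')
crop(a,120,130,200,225,5,'s10.png');crop(b,245,150,325,270,5,'b10.png')
i=cv2.imread('pics/s10.png');j=cv2.imread('pics/b10.png');h=max(i.shape[0],j.shape[0])
o=np.zeros((h,i.shape[1]+j.shape[1],3),np.uint8);o[:i.shape[0],:i.shape[1]]=i;o[:j.shape[0],i.shape[1]:]=j;cv2.imwrite('pics/sb.png',o)
E
```

```text
t 13.9 tcp [506.6 212.8 161.5] grasp [502.5 214.6 180. ] rpy [-179.8   13.6  157. ] F [-0.6 -0.2  0.1] gap 10.1 J [ 24.  -6. 107. -11.  70. -40.]
```

View pics/sb.png

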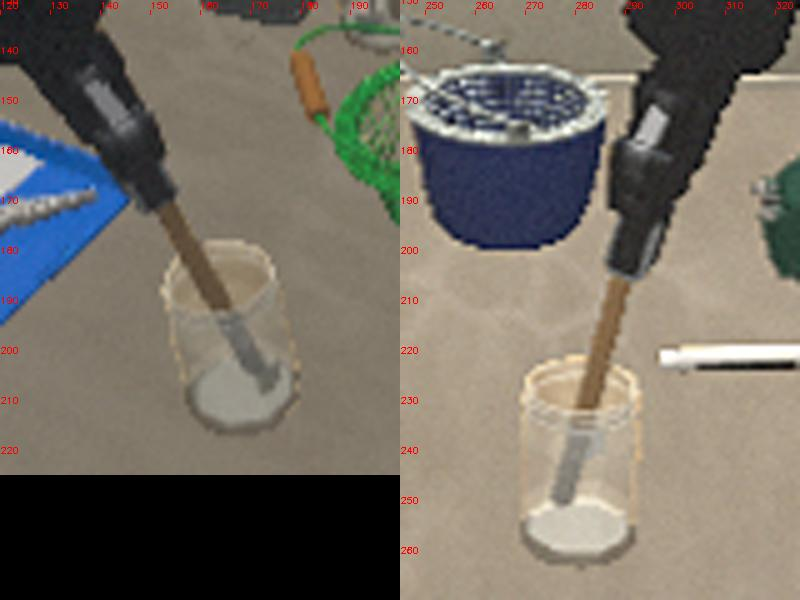

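Request:
{"method": "jog_arm", "body": {"targets": [[0,0,0.002,0,0,0,1],[0,0,0.004,0,0,0,1],[0,0,0.006,0,0,0,1],[0,0,0.006,0,0,0,1]]}}

```text
time: 14.33
tool_pos: [507.6, 212.7, 155.4]
tcp_rot: [-179.8, 13.6, 157.1]
ft_force: [-0.0, -0.4, -1.6]
finger_gap: 10.6
```

Request:
{"method": "jog_arm", "body": {"targets": [[0,0,0.001,0,0,0,1],[0,0,0.002,0,0,0,1],[0,0,0.002,0,0,0,1]]}}

```text
time: 14.58
tool_pos: [508.1, 212.5, 153.4]
tcp_rot: [-179.8, 13.6, 157.1]
ft_force: [0.1, -0.5, -0.4]
finger_gap: 10.2
```

Request:
{"method": "jog_arm", "body": {"targets": [[0,0,0.001,0,0,0,0.8],[0,0,0.001,0,0,0,0.7],[0,0,0.001,0,0,0,0.5],[0,0,0.001,0,0,0,0.2],[0,0,0.001,0,0,0,0]]}}

```text
time: 15.0
tool_pos: [508.4, 212.5, 152.7]
tcp_rot: [-179.8, 13.6, 157.1]
ft_force: [-0.5, 0.2, 0.7]
finger_gap: 61.3
```

Request:
{"method": "jog_arm", "body": {"targets": [[0,0,0,0,0,0,0],[0,0,0,0,0,0,0],[0,0,0,0,0,0,0]]}}

```text
time: 15.25
tool_pos: [508.4, 212.4, 152.7]
tcp_rot: [-179.8, 13.6, 157.1]
ft_force: [-0.3, -0.4, -0.1]
finger_gap: 85.3
```

```bash
cat >> h.py <<'E'
def sb(tag,ra=(120,130,200,225),rb=(245,150,325,270),k=5):
    a=snap('scene',tag);b=snap('side',tag)
    crop(a,*ra,k,'s10.png');crop(b,*rb,k,'b10.png')
    i=cv2.imread('pics/s10.png');j=cv2.imread('pics/b10.png');h=max(i.shape[0],j.shape[0])
    o=np.zeros((h,i.shape[1]+j.shape[1],3),np.uint8);o[:i.shape[0],:i.shape[1]]=i;o[:j.shape[0],i.shape[1]:]=j;cv2.imwrite('pics/sb.png',o)
    return a,b
E
python3 - <<'E'
from h import *
st();sb('s')
E
```

```text
t 15.25 tcp [508.4 212.4 152.7] grasp [504.3 214.2 171.2] rpy [-179.8   13.6  157.1] F [-0.3 -0.4 -0.1] gap 85.3 J [ 24.  -5. 108. -11.  69. -40.]
```

View pics/sb.png

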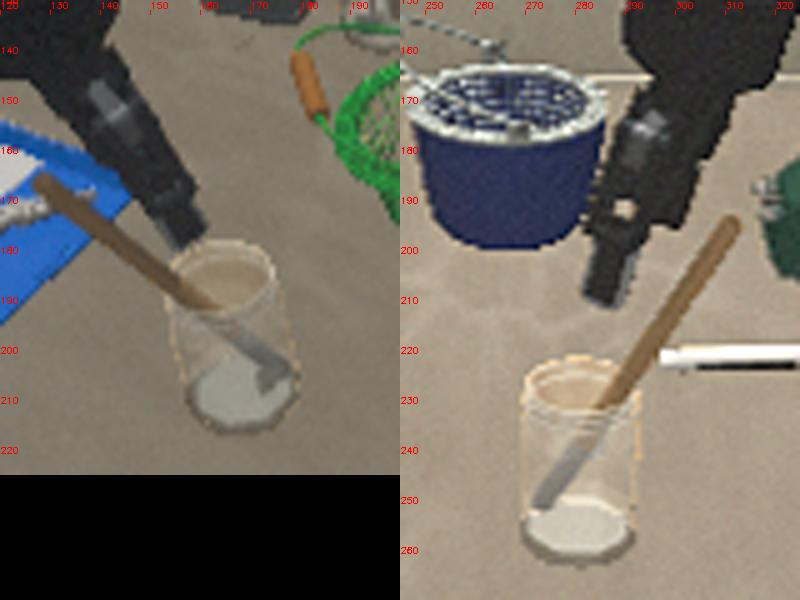

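The rod stands in the jar, leaning to about 30°, and is clear of the fingers. I retreat straight up.

Request:
{"method": "jog_arm", "body": {"targets": [[-0.007,0,-0.029,0,0,0,0],[-0.016,0,-0.068,0,0,0,0],[-0.025,0,-0.105,0,0,0,0],[-0.035,0,-0.145,0,0,0,0],[-0.035,0,-0.145,0,0.1,0,0]]}}

```text
time: 15.77
tool_pos: [510.3, 215.4, 312.8]
tcp_rot: [179.6, 8.5, 157.2]
ft_force: [-0.4, -0.2, 1.1]
finger_gap: 85.0
```

```bash
python3 - <<'E'
from h import *
st();a,b=sb('t')
# roller clicks from 'o': mid
print(delta([636,-156,260],toolR([0,0,-1],97)))
E
```

```text
t 15.77 tcp [510.3 215.4 312.8] grasp [507.6 216.4 331.5] rpy [179.6   8.5 157.2] F [-0.4 -0.2  1.1] gap 85.0 J [ 21.  -7.  92.  -6.  89. -46.]
d [-0.2484 -0.2905  0.0993] w [0.073 0.126 1.045] |d|mm 394.9 deg 60.4 rows 9.5
(array([-0.24839833, -0.29046182,  0.09929089]), array([0.07285066, 0.12555097, 1.04485657]))
```

View pics/sb.png

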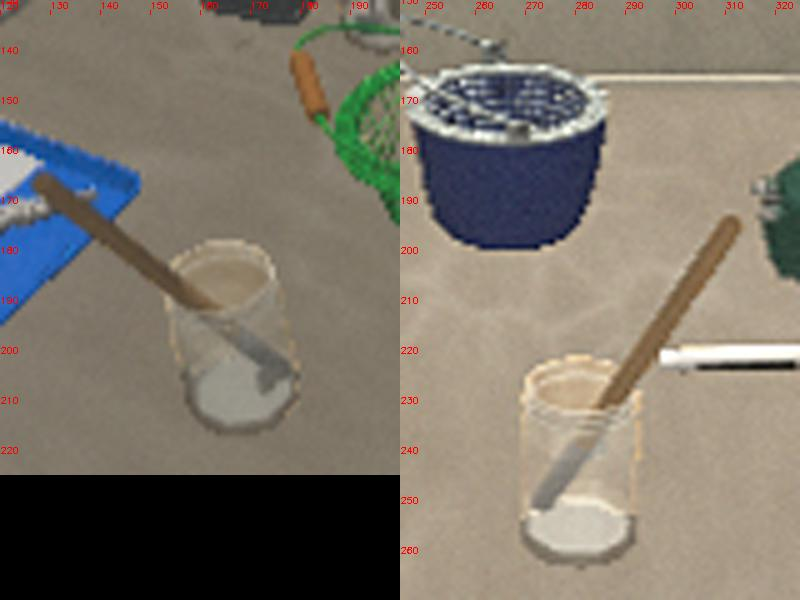

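Request:
{"method": "jog_arm", "body": {"targets": [[-0.025,-0.029,0,0.007,0.013,0.105,0],[-0.05,-0.058,0,0.014,0.025,0.21,0],[-0.075,-0.087,0,0.02,0.038,0.31,0],[-0.1,-0.116,0.01,0.028,0.05,0.42,0],[-0.125,-0.145,0.02,0.036,0.063,0.52,0]]}}

```text
time: 16.28
tool_pos: [568.5, 28.4, 298.7]
tcp_rot: [179.2, 4.0, 126.8]
ft_force: [0.5, -0.3, -0.4]
finger_gap: 85.4
```

```bash
python3 - <<'E'
from h import *
st()
delta([636,-156,260],toolR([0,0,-1],98))
E
```

```text
t 16.28 tcp [568.5  28.4 298.7] grasp [567.5  29.3 317.7] rpy [179.2   4.  126.8] F [ 0.5 -0.3 -0.4] gap 85.4 J [ -1.  -1.  87.  -3.  91. -38.]
d [-0.1835 -0.0575  0.07  ] w [0.032 0.065 0.503] |d|mm 204.7 deg 29.1 rows 4.9
```

Request:
{"method": "jog_arm", "body": {"targets": [[-0.036,-0.011,0.01,0.006,0.013,0.1,0],[-0.073,-0.023,0.02,0.013,0.026,0.2,0],[-0.11,-0.034,0.03,0.02,0.04,0.3,0],[-0.147,-0.046,0.045,0.026,0.052,0.4,0],[-0.1835,-0.0575,0.06,0.032,0.065,0.503,0]]}}

```text
time: 16.7
tool_pos: [636.2, -155.2, 249.8]
tcp_rot: [-179.9, 0.0, 98.0]
ft_force: [0.6, 0.8, 1.8]
finger_gap: 85.4
```

Request:
{"method": "jog_arm", "body": {"targets": [[0,0,0,0,0,0,0],[0,0,0,0,0,0,0]]}}

```text
time: 16.87
tool_pos: [634.8, -155.4, 246.7]
tcp_rot: [-179.6, -0.1, 98.1]
ft_force: [-0.1, 0.5, 0.9]
finger_gap: 85.3
```

```bash
python3 - <<'E'
from h import *
st()
delta([636,-156,260],toolR([0,0,-1],98))
w=snap('wrist','u');a,b=sb('u',(250,130,350,280),(220,70,320,210))
crop(w,150,130,400,330,3,'w10.png')
E
```

```text
t 16.87 tcp [ 634.8 -155.4  246.7] grasp [ 635.  -155.5  265.7] rpy [-1.796e+02 -1.000e-01  9.810e+01] F [-0.1  0.5  0.9] gap 85.3 J [-18.  16.  74.  -0.  90. -26.]
d [-0.0007  0.0011  0.0057] w [-0.007 -0.002  0.002] |d|mm 5.9 deg 0.4 rows 0.1
```

View pics/sb.png

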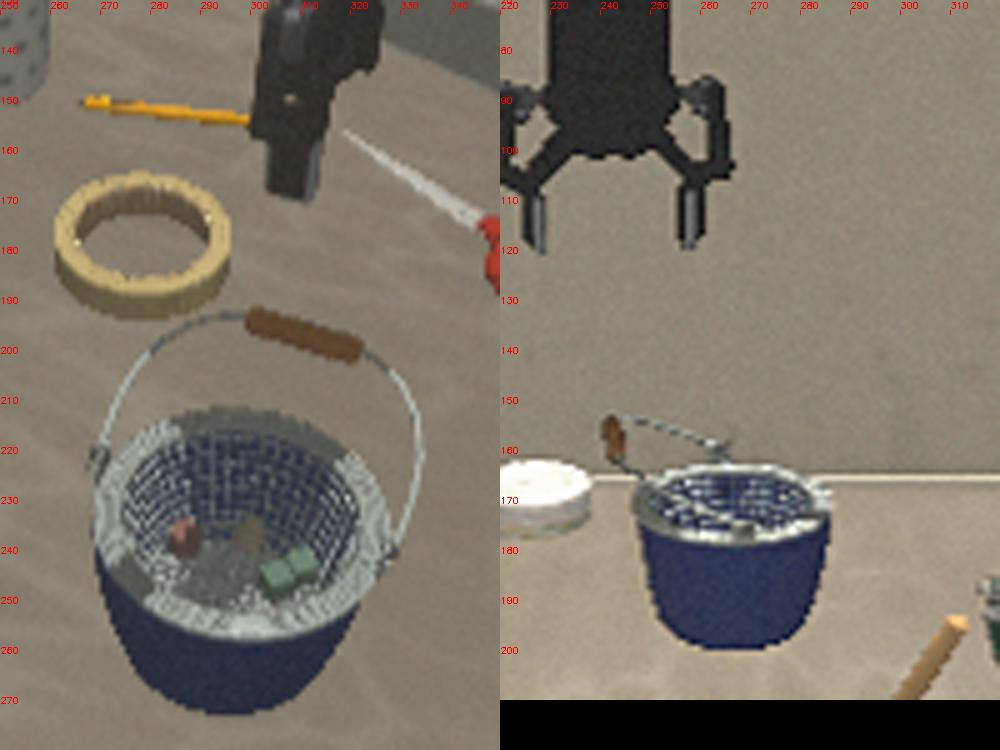

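View pics/wrist_u.png

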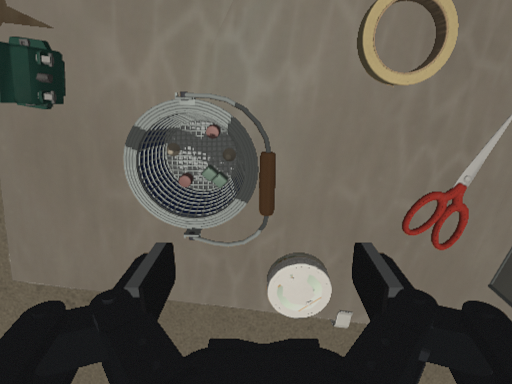

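```bash
python3 - <<'E'
from h import *
w=r.snapshot('wrist');st()
p,R0=pose()
for q in ((267.5,153),(267,183.5),(266.5,214)):
    X=atz(w,*q,137); print(X,R0.inv().apply(X-p))
E
```

```text
t 17.07 tcp [ 636.4 -152.1  252.4] grasp [ 636.4 -152.1  271.4] rpy [180.    0.   98.4] F [ 0.4  0.1 -0.1] gap 85.7 J [-18.  15.  74.   0.  90. -26.]
[ 635.83751154 -126.88495133  137.        ] [ 25.01646561   3.00575624 115.38634084]
[ 639.52986285 -153.97123239  137.        ] [ -2.31839526   2.68106308 115.39227531]
[ 643.46345029 -182.82716879  137.        ] [-31.43915218   2.33515642 115.39859751]
```

Request:
{"method": "jog_arm", "body": {"targets": [[-0.003,0.0027,0.02,0,0,0,0.3],[-0.003,0.0027,0.05,0,0,0,0.4],[-0.003,0.0027,0.08,0,0,0,0.4],[-0.003,0.0027,0.1,0,0,0,0.4],[-0.003,0.0027,0.1,0,0,0,0.4]]}}

```text
time: 17.48
tool_pos: [636.6, -153.4, 146.7]
tcp_rot: [-179.6, -0.2, 98.5]
ft_force: [-1.0, 0.8, -0.5]
finger_gap: 51.5
```

```bash
python3 - <<'E'
from h import *
st()
w=snap('wrist','v');a,b=sb('v',(250,130,350,280),(210,70,310,210))
E
```

```text
t 17.48 tcp [ 636.6 -153.4  146.7] grasp [ 636.7 -153.4  165.7] rpy [-179.6   -0.2   98.5] F [-1.   0.8 -0.5] gap 51.5 J [-18.  19.  81.   0.  81. -27.]
```

View pics/sb.png

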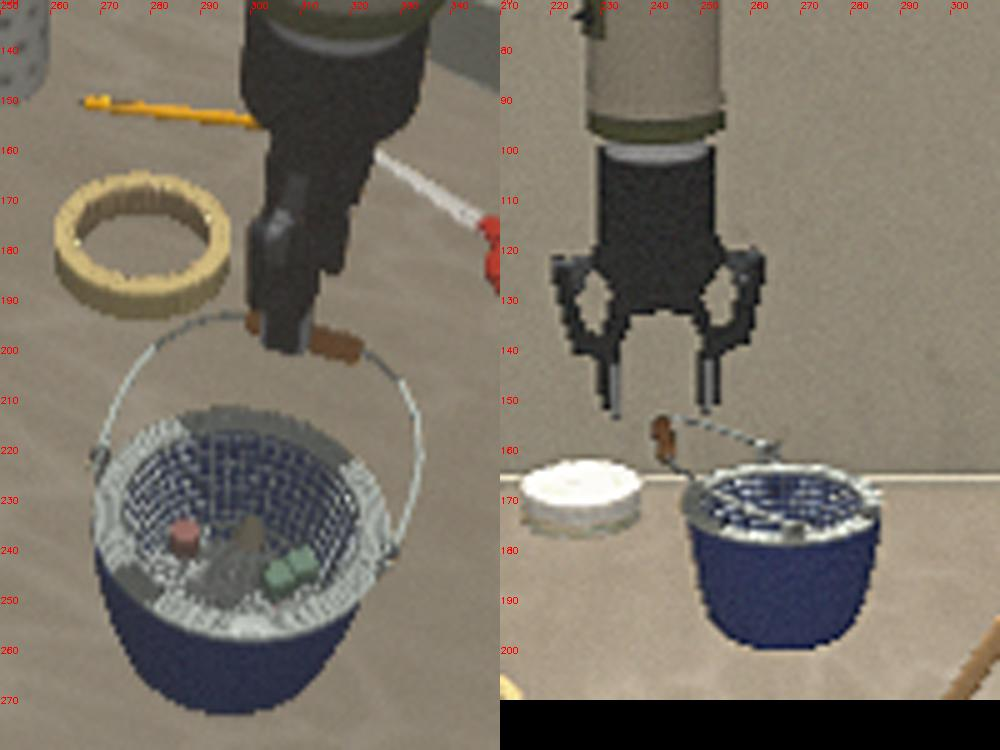

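View pics/wrist_v.png

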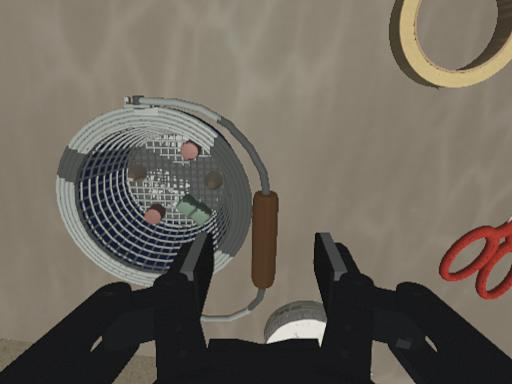

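Request:
{"method": "jog_arm", "body": {"targets": [[0,0.001,0.012,0,0,0,0.4],[0,0.001,0.024,0,0,0,0.4],[0,0.001,0.03,0,0,0,0.4],[0,0.001,0.03,0,0,0,0.4]], "newtons": 40}}

```text
time: 17.97
tool_pos: [639.1, -155.4, 119.1]
tcp_rot: [-179.8, -0.1, 98.3]
ft_force: [-0.7, -0.6, -0.9]
finger_gap: 51.0
```

```bash
python3 - <<'E'
from h import *
st()
w=snap('wrist','v');a,b=sb('v',(250,130,350,280),(210,70,310,210))
E
```

```text
t 17.97 tcp [ 639.1 -155.4  119.1] grasp [ 639.2 -155.4  138.1] rpy [-1.798e+02 -1.000e-01  9.830e+01] F [-0.7 -0.6 -0.9] gap 51.0 J [-18.  21.  82.   0.  78. -26.]
```

View pics/sb.png

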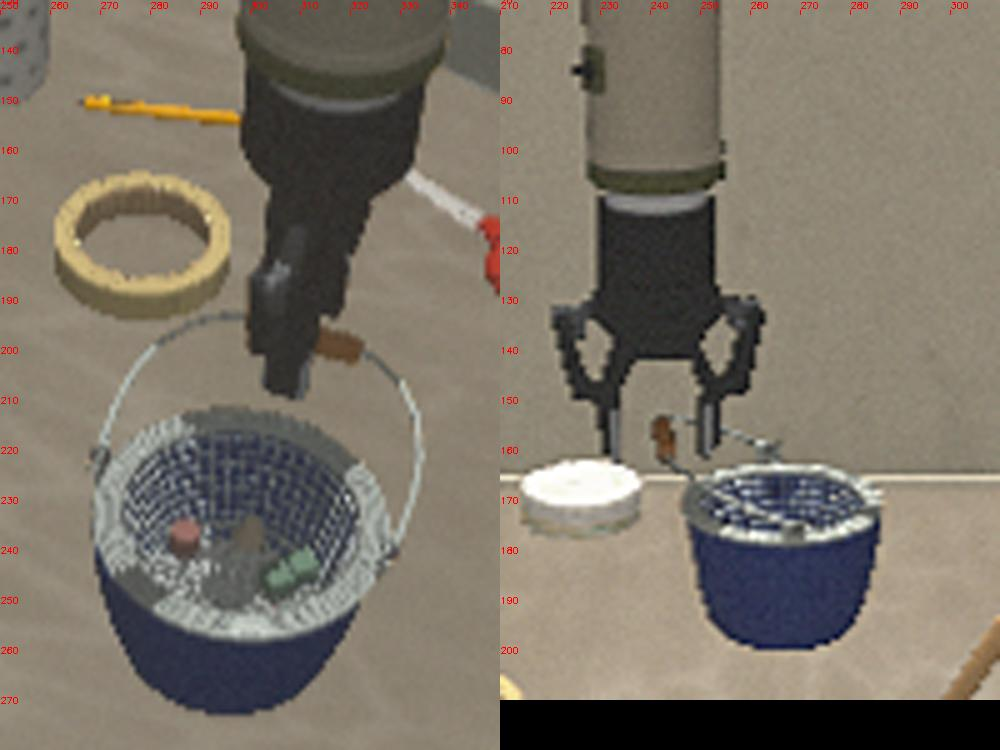

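View pics/wrist_v.png

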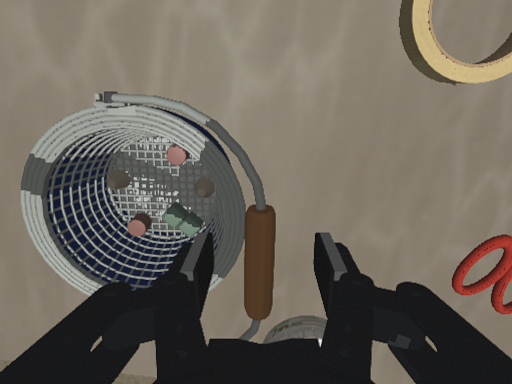

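Request:
{"method": "jog_arm", "body": {"targets": [[0,-0.001,0,0,0,0,0.6],[0,-0.001,0,0,0,0,0.8],[0,-0.001,0,0,0,0,1],[0,-0.001,0,0,0,0,1],[0,-0.001,0,0,0,0,1]], "newtons": 40}}

```text
time: 18.53
tool_pos: [639.4, -156.0, 121.9]
tcp_rot: [-180.0, -0.0, 98.3]
ft_force: [-2.4, 0.7, 1.2]
finger_gap: 12.5
```

```bash
python3 - <<'E'
from h import *
st()
w=snap('wrist','w');a,b=sb('w',(250,130,350,280),(210,70,310,210))
E
```

```text
t 18.53 tcp [ 639.4 -156.   121.9] grasp [ 639.5 -156.   140.9] rpy [-180.    -0.    98.3] F [-2.4  0.7  1.2] gap 12.5 J [-18.  20.  82.   0.  78. -27.]
```

View pics/sb.png

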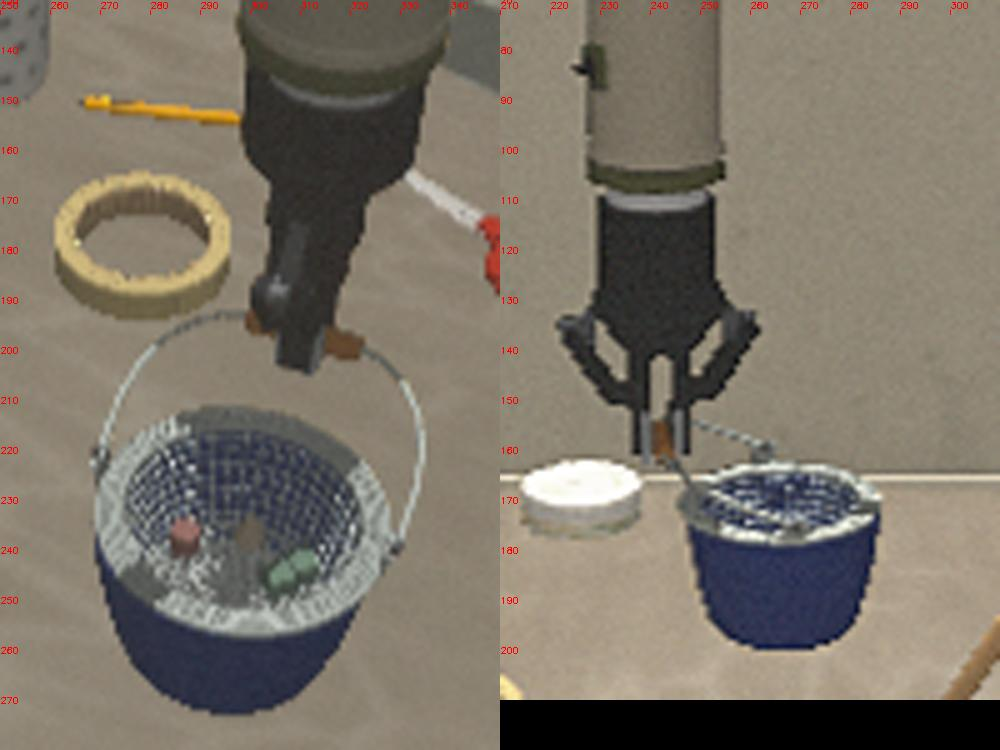

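View pics/wrist_w.png

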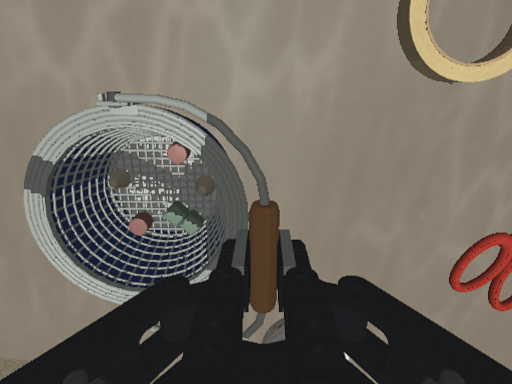

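Gripped at the centre of the roller. Now I swing the handle up along its arc.

Request:
{"method": "jog_arm", "body": {"targets": [[0,-0.0034,-0.0066,0,0,0,1],[0,-0.0091,-0.0152,0,0,0,1],[0,-0.0159,-0.0231,0,0,0,1],[0,-0.0235,-0.0301,0,0,0,1],[0,-0.032,-0.0361,0,0,0,1]]}}

```text
time: 19.1
tool_pos: [607.1, -160.7, 158.9]
tcp_rot: [180.0, -0.0, 98.3]
ft_force: [-1.9, 1.2, -3.3]
finger_gap: 13.0
```

```bash
python3 - <<'E'
from h import *
st()
w=snap('wrist','x');a,b=sb('x',(250,130,350,280),(210,70,310,210))
E
```

```text
t 19.1 tcp [ 607.1 -160.7  158.9] grasp [ 607.1 -160.7  177.9] rpy [180.   -0.   98.3] F [-1.9  1.2 -3.3] gap 13.0 J [-20.  14.  85.   0.  80. -28.]
```

View pics/sb.png

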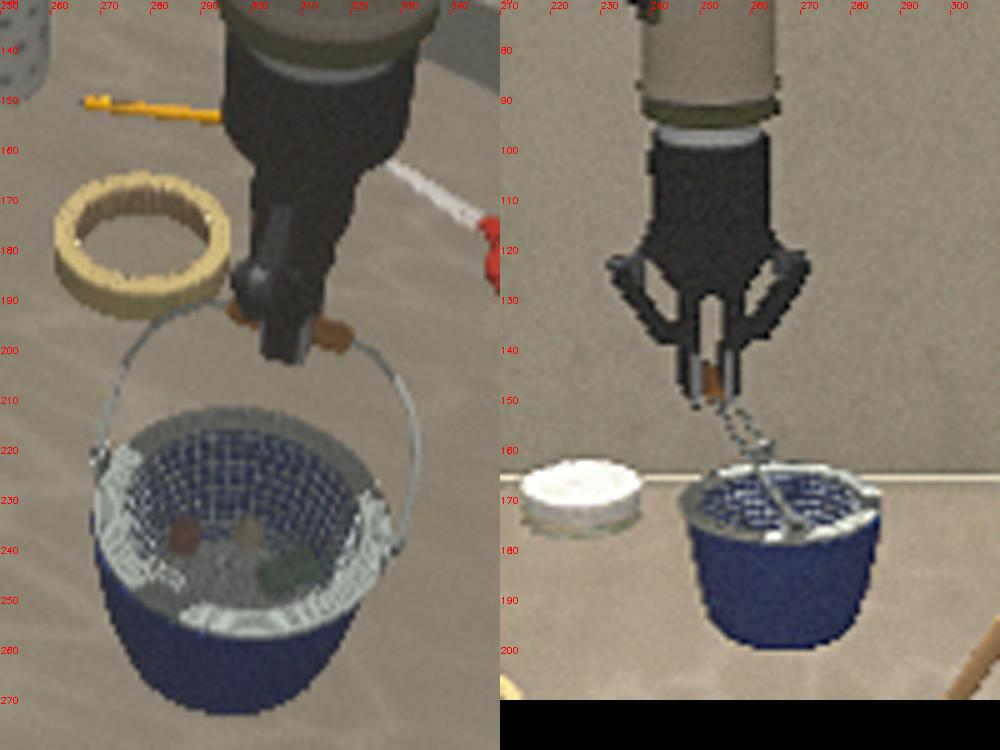

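Request:
{"method": "jog_arm", "body": {"targets": [[0,-0.0091,-0.0029,0,0,0,1],[0,-0.0187,-0.0057,0,0,0,1],[0,-0.0288,-0.0083,0,0,0,1],[0,-0.0376,-0.0096,0,0,0,1],[0,-0.043,-0.0099,0,0,0,1]]}}

```text
time: 19.67
tool_pos: [567.2, -167.1, 171.5]
tcp_rot: [179.6, 0.1, 98.4]
ft_force: [1.0, 4.3, 14.2]
finger_gap: 12.4
```

```bash
python3 - <<'E'
from h import *
st()
w=snap('wrist','y');a,b=sb('y',(250,130,350,280),(210,70,310,210))
E
```

```text
t 19.67 tcp [ 567.2 -167.1  171.5] grasp [ 567.1 -167.   190.5] rpy [1.796e+02 1.000e-01 9.840e+01] F [ 1.   4.3 14.2] gap 12.4 J [-21.   8.  91.   0.  81. -30.]
```

View pics/sb.png

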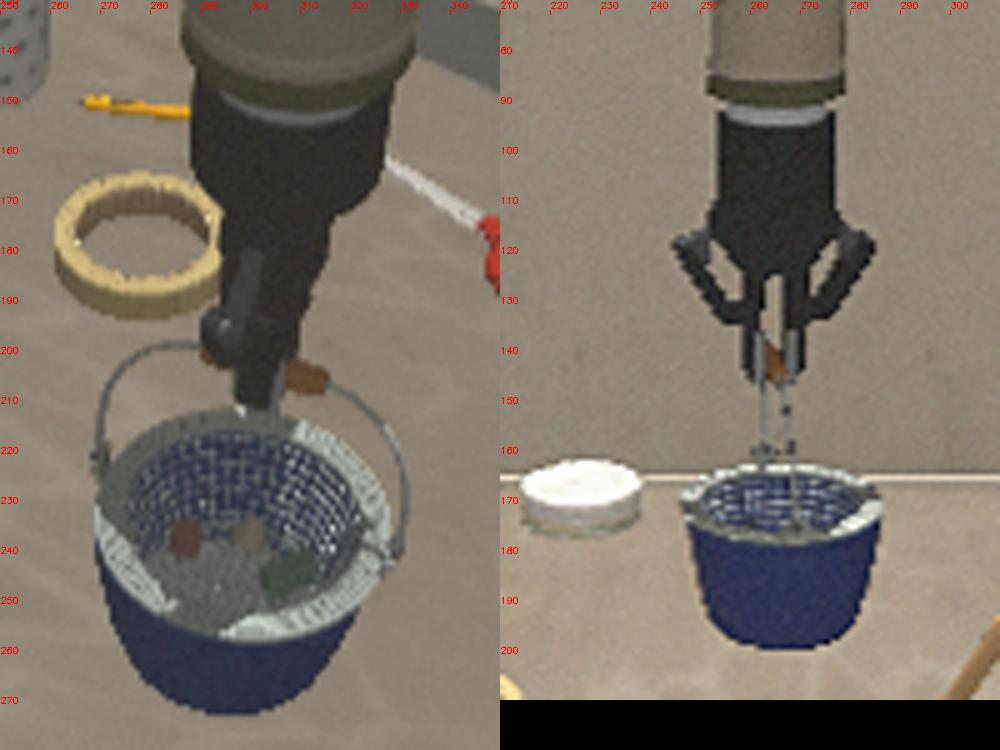

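View pics/wrist_y.png

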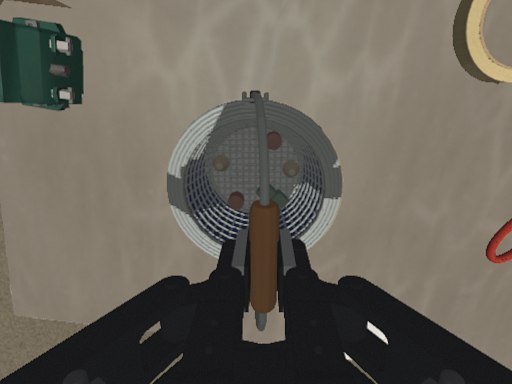

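Request:
{"method": "jog_arm", "body": {"targets": [[0,0,-0.001,0,0,0,1],[0,0,-0.002,0,0,0,1],[0,0,-0.003,0,0,0,1],[0,0,-0.003,0,0,0,1]], "newtons": 60}}

```text
time: 20.15
tool_pos: [565.9, -166.8, 171.8]
tcp_rot: [179.9, -0.0, 98.3]
ft_force: [-0.1, 4.1, 8.9]
finger_gap: 11.8
```

Request:
{"method": "jog_arm", "body": {"targets": [[0,0,-0.001,0,0,0,1],[0,0,-0.002,0,0,0,1],[0,0,-0.002,0,0,0,1]]}}

```text
time: 20.4
tool_pos: [564.9, -166.8, 172.1]
tcp_rot: [-179.9, -0.1, 98.3]
ft_force: [-0.0, 1.9, 1.2]
finger_gap: 11.6
```

Request:
{"method": "jog_arm", "body": {"targets": [[0,0,-0.001,0,0,0,1],[0,0,-0.002,0,0,0,1],[0,0,-0.002,0,0,0,1]]}}

```text
time: 20.65
tool_pos: [564.9, -167.0, 174.1]
tcp_rot: [-179.9, -0.0, 98.3]
ft_force: [-0.6, -0.1, -3.5]
finger_gap: 11.7
```

```bash
python3 - <<'E'
from h import *
st()
w=snap('wrist','z');a,b=sb('z',(250,180,350,280),(230,120,310,210),6)
E
```

```text
t 20.65 tcp [ 564.9 -167.   174.1] grasp [ 564.9 -167.   193.1] rpy [-179.9   -0.    98.3] F [-0.6 -0.1 -3.5] gap 11.7 J [-21.   8.  91.   0.  81. -30.]
```

View pics/sb.png

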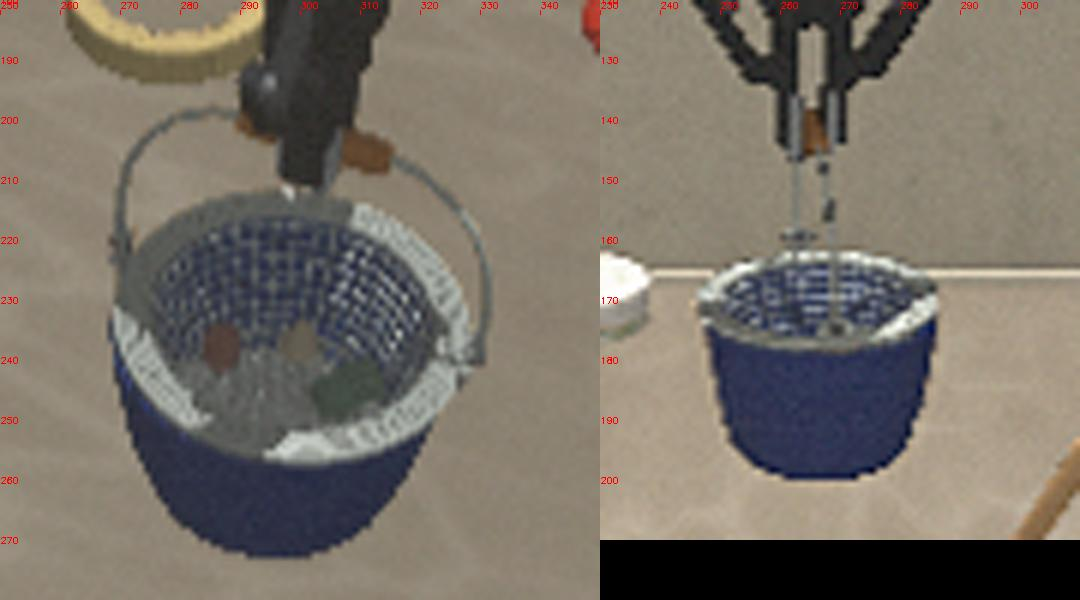

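The load is 3.5 N, the full basket weight, with no side force. I lift gently.

Request:
{"method": "jog_arm", "body": {"targets": [[0,0,-0.002,0,0,0,1],[0,0,-0.005,0,0,0,1],[0,0,-0.009,0,0,0,1],[0,0,-0.014,0,0,0,1],[0,0,-0.02,0,0,0,1]]}}

```text
time: 21.22
tool_pos: [565.3, -166.9, 195.2]
tcp_rot: [-180.0, -0.0, 98.3]
ft_force: [-0.4, -0.2, -3.0]
finger_gap: 12.2
```

```bash
python3 - <<'E'
from h import *
st()
a,b=sb('A',(250,180,350,280),(230,120,310,210),6)
E
```

```text
t 21.22 tcp [ 565.3 -166.9  195.2] grasp [ 565.3 -166.9  214.2] rpy [-180.    -0.    98.3] F [-0.4 -0.2 -3. ] gap 12.2 J [-21.   7.  90.   0.  83. -30.]
```

View pics/sb.png

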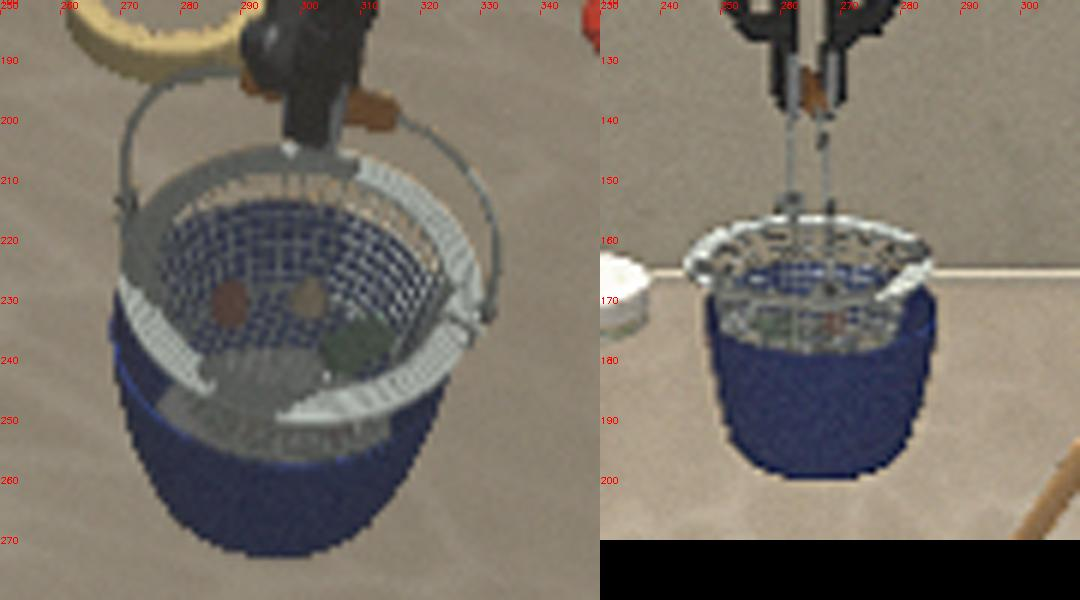

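Request:
{"method": "jog_arm", "body": {"targets": [[0,-0.001,-0.006,0,0,0,1],[0,-0.002,-0.013,0,0,0,1],[0,-0.003,-0.021,0,0,0,1],[0,-0.004,-0.029,0,0,0,1],[0,-0.005,-0.037,0,0,0,1]]}}

```text
time: 21.73
tool_pos: [560.4, -167.7, 232.9]
tcp_rot: [180.0, -0.0, 98.3]
ft_force: [0.1, -0.8, -3.4]
finger_gap: 12.0
```

Request:
{"method": "jog_arm", "body": {"targets": [[0,0,-0.008,0,0,0,1],[0,0,-0.016,0,0,0,1],[0,0,-0.024,0,0,0,1],[0,0,-0.032,0,0,0,1],[0,0,-0.04,0,0,0,1]]}}

```text
time: 22.15
tool_pos: [560.4, -167.6, 272.5]
tcp_rot: [-180.0, -0.0, 98.3]
ft_force: [-0.3, 0.1, -3.2]
finger_gap: 11.5
```

Request:
{"method": "jog_arm", "body": {"targets": [[0,0,-0.008,0,0,0,1],[0,0,-0.016,0,0,0,1],[0,0,-0.023,0,0,0,1],[0,0,-0.028,0,0,0,1],[0,0,-0.03,0,0,0,1]]}}

```text
time: 22.57
tool_pos: [560.7, -167.8, 302.9]
tcp_rot: [179.9, 0.0, 98.3]
ft_force: [-0.6, -0.1, -3.1]
finger_gap: 12.1
```

Request:
{"method": "jog_arm", "body": {"targets": [[0,0,0,0,0,0,1],[0,0,0,0,0,0,1],[0,0,0,0,0,0,1],[0,0,0,0,0,0,1],[0,0,0,0,0,0,1]]}}

```text
time: 22.98
tool_pos: [560.2, -167.6, 301.2]
tcp_rot: [-179.9, -0.1, 98.3]
ft_force: [0.6, -1.1, -4.3]
finger_gap: 11.6
```

```bash
python3 - <<'E'
from h import *
st()
a,b=sb('B',(230,140,350,280),(220,70,310,210),5)
E
```

```text
t 22.98 tcp [ 560.2 -167.6  301.2] grasp [ 560.2 -167.6  320.2] rpy [-1.799e+02 -1.000e-01  9.830e+01] F [ 0.6 -1.1 -4.3] gap 11.6 J [-22.   4.  82.   0.  94. -30.]
```

View pics/sb.png

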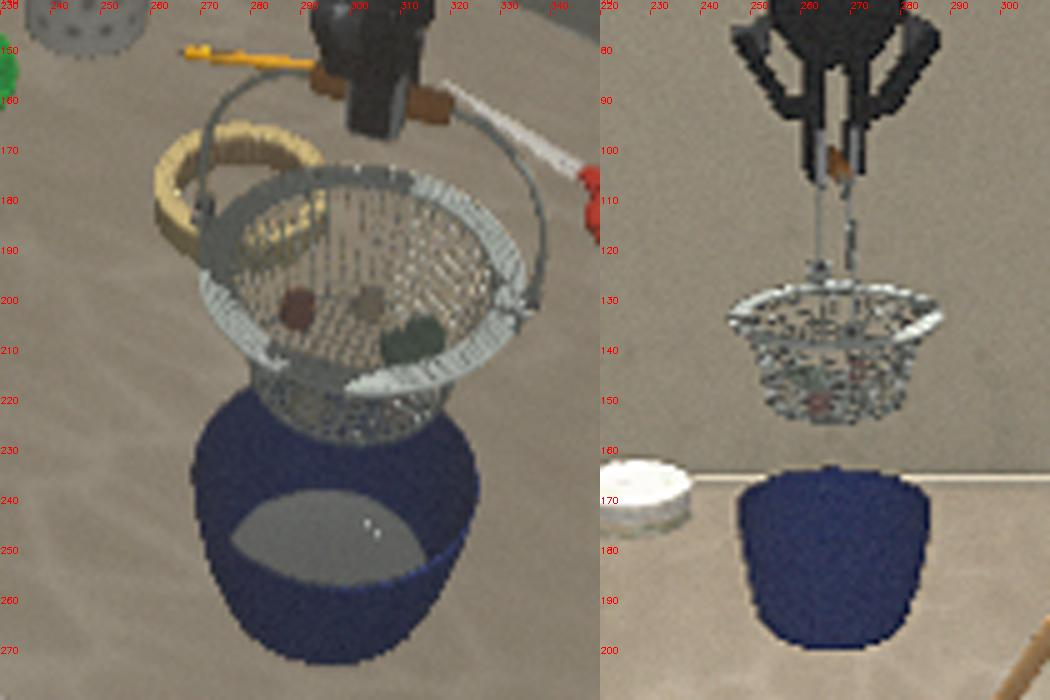

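Request:
{"method": "jog_arm", "body": {"targets": [[0,0,0,0,0,0,1],[0,0,0,0,0,0,1],[0,0,0,0,0,0,1],[0,0,0,0,0,0,1],[0,0,0,0,0,0,1]]}}

```text
time: 23.5
tool_pos: [560.4, -167.7, 301.7]
tcp_rot: [-180.0, -0.0, 98.3]
ft_force: [0.6, 1.5, -2.5]
finger_gap: 11.9
```

Request:
{"method": "jog_arm", "body": {"targets": [[0,0,0,0,0,0,1],[0,0,0,0,0,0,1],[0,0,0,0,0,0,1],[0,0,0,0,0,0,1],[0,0,0,0,0,0,1]]}}

```text
time: 23.92
tool_pos: [560.4, -167.7, 301.7]
tcp_rot: [-180.0, -0.0, 98.3]
ft_force: [-0.5, -0.0, -3.6]
finger_gap: 11.5
```

```bash
python3 - <<'E'
from h import *
st()
old=cv2.imread('pics/side_B.png').astype(int);olds=cv2.imread('pics/scene_B.png').astype(int)
a,b=sb('C',(260,150,345,235),(240,110,300,165),8)
n=b['pixels'][:,:,::-1].astype(int);ns=a['pixels'][:,:,::-1].astype(int)
print('diff basket',np.abs(n-old)[110:160,240:295].mean(),'ref',np.abs(n-old)[200:260,240:295].mean(),np.abs(ns-olds)[170:230,265:340].mean())
print(tri(a,(270.6,182.4),b,(270.4,135.6)),tri(a,(334,202),b,(263.6,124)))
o0=cv2.imread('pics/scene0.png').astype(int); print('bowl diff',np.abs(ns-o0)[255:275,265:330].mean(),'jar diff',np.abs(ns-o0)[195:220,150:185].mean())
E
```

```text
t 23.92 tcp [ 560.4 -167.7  301.7] grasp [ 560.4 -167.7  320.7] rpy [-180.    -0.    98.3] F [-0.5 -0.  -3.6] gap 11.5 J [-22.   4.  82.   0.  94. -30.]
diff basket 8.06121212121212 ref 2.545151515151515 6.374444444444444
(array([547.35436781, -97.35300736, 228.6644044 ]), np.float64(1.7906811306886965)) (array([ 566.43418849, -233.16228056,  223.8690833 ]), np.float64(2.736417232773238))
bowl diff 10.11923076923077 jar diff 12.551619047619047
```

View pics/sb.png

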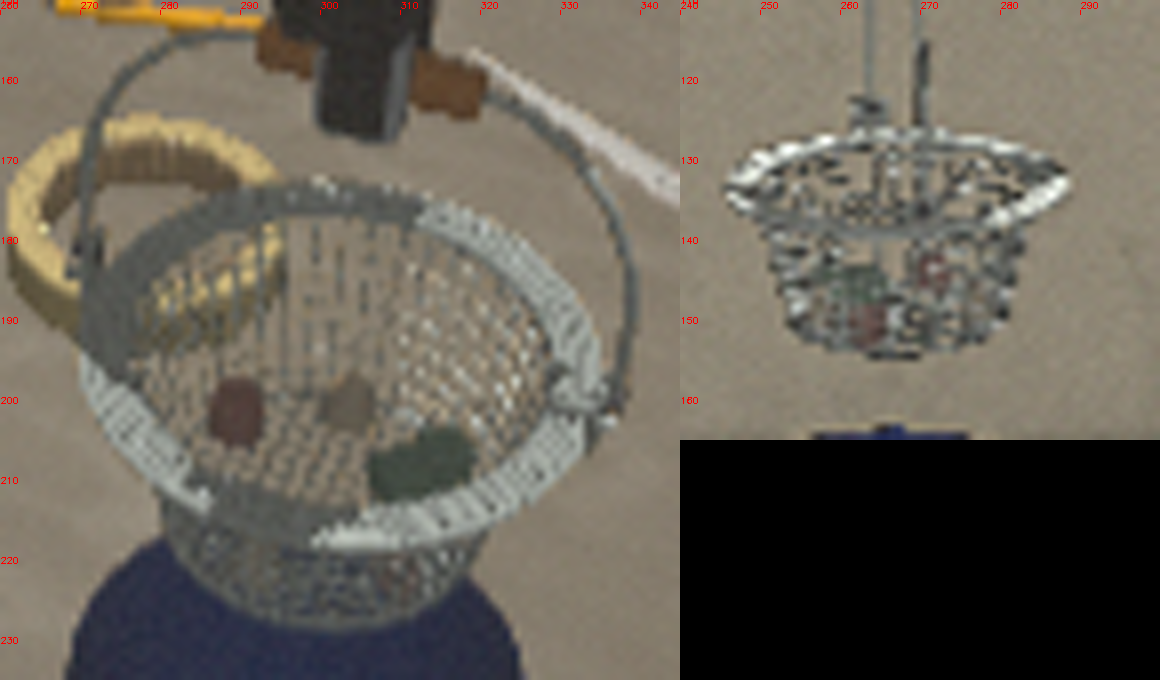

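View pics/scene_C.png

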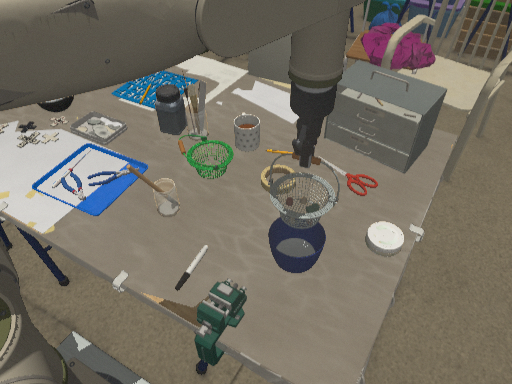

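```bash
python3 - <<'E'
from h import *
from scipy.optimize import least_squares
import pickle
a,b=pickle.load(open('ab.pkl','rb'))
S=[(270.3,194.4),(290,173.8),(301.3,172.3),(318.8,176.3),(331.9,187.5),(335,197.5),(322.5,215),(308.8,218.5),(285,214)]
T=[(245.6,133.5),(253.8,128.8),(265,126.3),(280,127.8),(288.8,133),(280,137.8),(265,140),(251.3,138.1)]
t=np.linspace(0,2*np.pi,181)
def C(x):
    u=np.array([1,0,x[3]]);v=np.array([0,1,x[4]]);u/=np.linalg.norm(u);v/=np.linalg.norm(v)
    return x[:3]+68.5*(np.cos(t)[:,None]*u+np.sin(t)[:,None]*v)
def f(x):
    o=[]
    for p,P in ((a,S),(b,T)):
        h=proj(p,C(x)).astype(np.float32).reshape(-1,1,2); o+=[cv2.pointPolygonTest(h,(float(u),float(v)),True) for u,v in P]
    return o
s=least_squares(f,[560,-165,225,0,0],x_scale=[1,1,1,.02,.02],diff_step=1e-3)
s=least_squares(lambda y:f([y[0],y[1],y[2],y[3]/1000-1,y[4]/1000-1]),[560,-165,225,1000,1000],diff_step=1e-3)
print(s.x[:3],'tilt deg x,y',np.degrees(s.x[3:]/1000-1),np.round(s.fun,1))
B=cv2.imread('pics/side_B.png',0).astype(np.float32)[115:158,238:296];Cc=cv2.imread('pics/side_C.png',0).astype(np.float32)[115:158,238:296]
print(cv2.phaseCorrelate(B,Cc))
P=[]
for i in range(8): P.append(cv2.cvtColor(r.snapshot('side')['pixels'],cv2.COLOR_RGB2GRAY).astype(np.float32)[115:158,238:296])
print([np.round(cv2.phaseCorrelate(Cc,p)[0],2).tolist() for p in P]);st()
w=snap('wrist','C')
E
```

```text
[ 558.98119869 -165.50969487  216.3148957 ] tilt deg x,y [-1.57082877  0.37148452] [ 1.1  0.1 -0.4 -0.5  0.2  0.5  0.2  0.1  0.1  0.6  0.8 -0.3  0.1 -0.9
  0.  -0.4 -0.1]
((-0.10563849438786477, 0.6208063554726166), 0.910604351538199)
[[-0.0, 0.46], [-0.02, 0.51], [0.03, 0.45], [0.02, 0.46], [0.03, 0.45], [0.02, 0.44], [0.02, 0.46], [-0.01, 0.48]]
t 24.42 tcp [ 560.4 -167.7  301.7] grasp [ 560.4 -167.7  320.7] rpy [-180.    -0.    98.3] F [-0.3 -0.3 -3.3] gap 11.7 J [-22.   4.  82.   0.  94. -30.]
```

View pics/wrist_C.png

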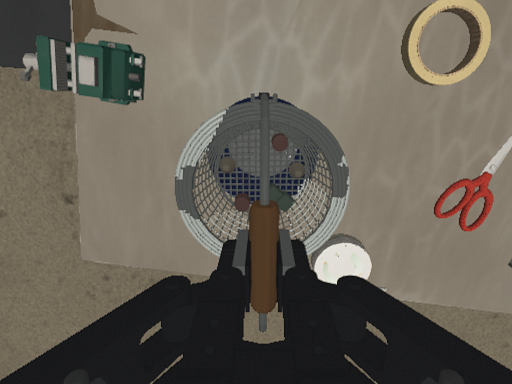

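Request:
{"method": "jog_arm", "body": {"targets": [[0,0,0,0,0,0,1],[0,0,0,0,0,0,1],[0,0,0,0,0,0,1],[0,0,0,0,0,0,1],[0,0,0,0,0,0,1]], "newtons": 80}}

```text
time: 24.88
tool_pos: [560.4, -167.6, 301.7]
tcp_rot: [-180.0, -0.0, 98.3]
ft_force: [0.7, -0.4, -3.3]
finger_gap: 11.0
```

Request:
{"method": "jog_arm", "body": {"targets": [[0,0,0,0,0,0,1],[0,0,0,0,0,0,1],[0,0,0,0,0,0,1],[0,0,0,0,0,0,1],[0,0,0,0,0,0,1]]}}

```text
time: 25.3
tool_pos: [560.4, -167.7, 301.7]
tcp_rot: [-180.0, -0.0, 98.3]
ft_force: [-0.2, 1.1, -3.1]
finger_gap: 11.4
```

```bash
python3 - <<'E'
from h import *
g=lambda n:cv2.imread(n,0).astype(np.float32)
B=g('pics/side_B.png');C=g('pics/side_C.png')
p=snap('side','D');D=g('pics/side_D.png')
for nm,sl in dict(basket=np.s_[115:158,238:296],grip=np.s_[70:108,240:290],bowl=np.s_[165:205,240:295],jar=np.s_[215:265,262:300],green=np.s_[220:265,175:245]).items():
    print(nm,[np.round(cv2.phaseCorrelate(B[sl],X[sl])[0],2).tolist() for X in (C,D)])
snap('scene','D')
st()
E
```

```text
basket [[-0.11, 0.62], [0.01, 0.67]]
grip [[-0.06, -0.05], [-0.04, 0.08]]
bowl [[-0.06, -0.01], [-0.05, 0.02]]
jar [[-0.04, 0.04], [-0.04, -0.01]]
green [[0.01, 0.48], [-0.01, 0.53]]
t 25.4 tcp [ 560.4 -167.7  301.7] grasp [ 560.4 -167.7  320.7] rpy [-180.    -0.    98.3] F [-0.2  0.1 -3.4] gap 11.1 J [-22.   4.  82.   0.  94. -30.]
```

View pics/side_D.png

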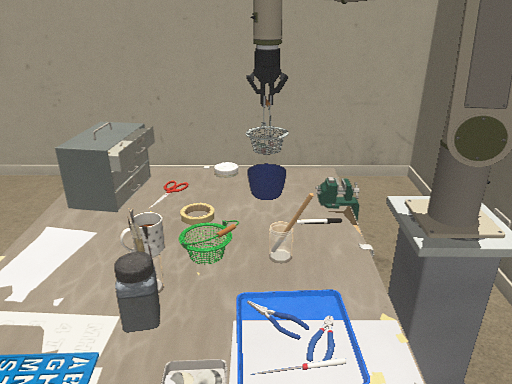

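```bash
python3 - <<'E'
from h import *
g=lambda n:cv2.imread(n,0).astype(np.float32)
for n,reg in (('side',dict(bowl=np.s_[180:206,240:295],jar=np.s_[240:268,262:300],tape=np.s_[200:225,178:217],tub=np.s_[162:177,212:242])),('scene',dict(bowl=np.s_[258:278,262:332],jar=np.s_[200:222,150:185],tub=np.s_[218:260,362:408],marker=np.s_[240:295,170:212]))):
    A=g(f'pics/{n}0.png');D=g(f'pics/{n}_D.png')
    for k,s in reg.items(): print(n,k,np.round(cv2.phaseCorrelate(A[s],D[s])[0],2))
print(r.hand_in());
E
```

```text
side bowl [-0.29  0.24]
side jar [-0.28 -0.1 ]
side tape [0.1  0.56]
side tub [0.09 0.49]
scene bowl [ 0.66 -0.12]
scene jar [0.02 0.52]
scene tub [-0.    0.56]
scene marker [0.5  0.07]
the job is handed in; nothing more can be done
None
```

I finished all the steps in the order asked and handed the job in at about 25 s, well under the 67 s limit. No verdict was reported.

- **Stirring:** I stirred with the rod only. All six stones ended about 20–26 mm from their start spots, measured relative to the basket. In the last wrist picture I could make out five stones for certain. The second green one lies against the first and is partly hidden by the handle, but both were seen in the basket before the lift.
- **Rod:** It stands in the jar again. It leans more than before, at about 30° instead of 14°.
- **Basket:** I gripped the handle by the roller, swung it up and lifted the basket over the bowl, with its underside about 70 mm above the bowl's rim. The load reads about 3.4 N, close to the full basket weight. It hangs still; a half-pixel image shift also appeared on the untouched green basket, so I put it down to the camera. A fit to the rim gave about 1.6° of tilt, and a rougher check from the ears gave about 2°. Both are close to what I can measure.
- **Other things:** The bowl, jar, tape roll, tub and marker are within about 0.7 pixel of their start, roughly 1 mm.

**Contacts during the job:**
- While stirring, the basket slid 3–4 mm within its play in the bowl, with contact forces up to about 7 N.
- At the end of the handle swing the roller was pressed down with about 14 N for under a second. I eased that off before lifting.

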